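Slide the brass cover plate off the edge and lay it on the sloping stand

TASK

On the grey marking-out plate, swing the blue bar about its end at the steel post until it lies in line along the aluminium back rail, out of the way. Then, without lifting it, slide the thin brass cover plate lengthwise until roughly a third of it hangs over the edge of the marking-out plate that faces the sloping stand, grip it by the overhanging end and lift it clear. Lay it lengthwise up the slope of the stand, centred and with its lower end against the red lip, flat on the slope before you let go of it; leave the file, can, caliper and wood offcut alone.

Things in the scene. Friction and masses are not known exactly. Their poses are not given: they have to be found in the camera images.
- plate: Grey stone marking-out plate, fixed: 250 (x) x 370 (y) x 50 mm high; origin on the underside, mid-width, 165 mm from the -y edge. On top, a fixed aluminium back rail along the +x side, 22 mm high, inner face at x = 105 mm, and a fixed steel post, 12 mm diameter, 30 mm high, at x = 69, y = 25 mm. The edge facing the sloping stand is the -y one (y = -165 mm); beyond it only the bench, 50 mm lower.
- bar_center (a point): Centre of the loose blue bar, 25 (x) x 187 (y) x 20 mm high, 0.3 kg, lying on the marking-out plate across the brass plate's way, 36 to 49 deg off the rail. Its +y end lies in the 36 mm gap between post and rail, the post a few mm from its long side towards the brass plate; pushed there near its free end, it swings about the post. In line, its centre is at x = 92 mm of the marking-out plate.
- bar_free_end (a point): Point in the blue bar 6 mm short of its free (-y) end, mid-width, half-way up (10 mm); same axes as the bar's centre.
- blank_center (a point): Centre of the loose thin brass cover plate, 56 (x) x 150 (y) x 3 mm thick (z), 0.2 kg, lying flat on the marking-out plate, its length within 7 deg of that plate's y and its -y end towards the edge to overhang. Too thin to pick up where it lies; it slides when pushed at an end. Its corner holes are only for looks.
- bed: White bed of the fixed wooden stand, sloping 32 deg, 108 mm long, 80 wide; red lip (12 mm high) across its low end, the end nearer the marking-out plate. Origin on the bed's face, mid-width, at the lip's inner face, 32 mm above the bench; x up the slope, y across, z square to the face. The brass plate's centre comes 75 mm up from the lip; its upper end sticks out 42 mm past the bed, with free space below.
- file: Flat file, 240 mm long, 22 mm high, green handle: leave alone. Origin at the joint of blade and handle, on the underside.
- can: Upright can, 66 mm across, 100 mm high: leave alone. Origin at the centre of its underside.
- caliper: Caliper lying flat, 190 mm long, 8 mm high: leave alone. Origin at its middle, on the underside.
- offcut: Wood offcut, 80 x 45 x 18 mm: leave alone. Origin at the centre of its underside.
Mind the look-alikes: they are no part of the job. What is meant by the part that bears blank_center is not green or orange, and is the smaller of those in its own colour.

How it is judged:
On the way, in this order (a step that is already met when the one before it is completed fails the run):
1. the bar lies in line along the back rail (angle between the y axis of bar_center and the y axis of plate, either way round below 0.07 rad and x of bar_center in the frame of plate between 0.084 and 0.1 m and y of bar_center in the frame of plate between -0.11 and -0.03 m and z of bar_center in the frame of plate between 0.05 and 0.066 m), for 0.2 s.
2. the brass plate lies flat on the marking-out plate, hanging 30 to 75 mm over the edge that faces the stand (angle between blank_center's own z axis and vertical below 0.06 rad and y of blank_center in the frame of plate between -0.165 and -0.12 m and x of blank_center in the frame of plate between -0.125 and 0.07 m and z of blank_center in the frame of plate between 0.049 and 0.0545 m), for 0.2 s.
3. the brass plate is held and lifted clear, 20 mm or more above the marking-out plate (z of blank_center in the frame of plate above 0.07 m and contact force between the fingers and blank above 1 N), for 0.2 s.
4. the brass plate lies flat on the slope while still held (angle between the z axis of blank_center and the z axis of bed, either way round below 0.08 rad and angle between the y axis of blank_center and the x axis of bed, either way round below 0.15 rad and x of blank_center in the frame of bed between 0.068 and 0.083 m and y of blank_center in the frame of bed between -0.014 and 0.014 m and z of blank_center in the frame of bed between -0.002 and 0.007 m and contact force between the fingers and blank above 1 N), for 0.1 s.
At the end, for the whole second after the job is handed in: Brass plate released and at rest, flat on the bed (4.5 deg), lengthwise up it (8.5 deg), centred within 14 mm, lower end within 8 mm of the lip; blue bar on the marking-out plate by the post, along the rail within 4 deg and 8 mm (its centre 30 to 110 mm to -y of the plate's origin) (all of step 1 and angle between the z axis of blank_center and the z axis of bed, either way round below 0.08 rad and angle between the y axis of blank_center and the x axis of bed, either way round below 0.15 rad and x of blank_center in the frame of bed between 0.068 and 0.083 m and y of blank_center in the frame of bed between -0.014 and 0.014 m and z of blank_center in the frame of bed between -0.002 and 0.007 m and contact force between the fingers and blank below 0.1 N and linear speed of each of blank, bar below 0.02 m/s); the robot touches nothing.
It fails at once if the brass plate is lifted more than 20 mm above the marking-out plate while its centre is still well over it (not within 75 mm of the edge that faces the stand) (z of blank_center in the frame of plate above 0.0715 m and y of blank_center in the frame of plate between -0.09 and 0.2 m and x of blank_center in the frame of plate between -0.15 and 0.15 m).
It fails at once if the file is shifted more than 20 mm (distance of file from where it was at the start of the episode above 0.02 m).
It fails at once if the can is shifted more than 20 mm (distance of can from where it was at the start of the episode above 0.02 m).
It fails at once if the caliper is shifted more than 20 mm (distance of caliper from where it was at the start of the episode above 0.02 m).
It fails at once if the offcut is shifted more than 20 mm (distance of offcut from where it was at the start of the episode above 0.02 m).
It also fails if it takes over 64 s, if anything falls off the work surface, if the arm or the gripper's body presses on something with over 40 N, if the wrist force passes 120 N, or if a joint passes its speed limit or range.

ROBOT

A 6-joint arm with a two-finger parallel gripper is mounted at the origin on the work surface. World frame = base frame: x ahead of the robot, y to its left, z up, the work surface at z = 0. Lengths are in m, angles in rad, forces in N, time in s.
With the tool pointing down it reaches from about 0.3 to 0.875 m from the base axis. Payload 6.4 kg.
Tool frame: the origin (TCP) lies between the finger pads; the fingertips stand 25 mm ahead of it and the grasp point (between the pads) lies 6 mm ahead of it (env.tip_extent is the distance from the TCP to the fingertips, in m); x points along the fingers, y is the direction in which the jaws open and shut, and the axes are right-handed (so a half turn about x gives the same grasp; the last joint's range is limited). The gripper opens to 85 mm and grips with 20 to 120 N. Pads are 22 mm wide; open, the fingers measure 114 mm over their backs; the gripper's body (76 mm by 85 mm) begins 54 mm behind the grasp point. The pads swing forward as they close: fully open they stand 13 mm farther back than shut.
Start: joints at [-1.54, 0.181, 1.607, -0, 1.354, -0.206], TCP at [0.135, -0.559, 0.256] pointing down, gripper open.
Joint ranges: [-2.99, 2.99], [-0.89, 2.07], [0.3, 2.58], [-1.14, 4.28], [0, 2.63], [-3.12, 3.12]. Speed limits (rad/s): [2.57, 2.57, 3.01, 3.14, 3.14, 3.14].

INTERFACE

Orientations are given as a unit quaternion [x, y, z, w].
In Python, from rig import env gives the robot as it stands.
- The arm moves only by the tool send_rows, never from a script. Its argument "series" is a list of rows, each an object of numbers: "ax", "ay", "az": the turn, a rotation vector about the world's x, y, z in rad; "dx", "dy", "dz": the shift along the world's x, y, z in mm; "hand": the finger opening in mm, from 0 to 85.4. In form: [{"ax": .., "ay": .., "az": .., "dx": .., "dy": .., "dz": .., "hand": ..}, ...]. A call has 1 to 12 rows; each row shifts and turns the pose as measured when the row begins; what a row does not reach is not made up. A row lasts 1/12 s, in which the tool goes at most 41.7 mm and 7.16 degrees, less where a joint would pass 70% of its speed; a pose out of reach is approached as far as the arm can. A call with a gripper value outside its range is refused whole. The fingers move at their own pace and stop on an object; "force" is the grip in N (left out, the last holds). Time passes only in rows, so rows that do not move let the fingers close. It gives the time, the measured TCP pose, the force and the opening at its end, in the units of the state.
- env.get_obs(): the state, without advancing time (a new reading comes with each control period).
- env.grab_frame(name): name is "scene" or "top"; returns the picture (420x560x3 uint8, red, green, blue); there is no depth.
- env.calibration(name): a dict with "mtx" (3x3 intrinsics, pixels), "eye" and "rotation" of the camera in the world. Camera axes: x right, y up, looking along -z (the intrinsics and any distortion apply to the point x, -y, -z); pixel columns grow to the right and rows downward; lengths in m; the calibration is good to about 2 mm. A picture is of the moment at which its call begins. calibration takes no time and is no camera call.
- env.job_done(): hands the job in, once; it reports no verdict.
Trained networks look in the newest picture that a camera, given by its name, has taken for a name from the list of things; names that differ only in an ending like _2 or _b are one class to them, and where a whole thing is asked for, a point or a joint stands for the part that bears it (a point fixed in the world has none). Each returns a list of dicts, best first, with "confidence" (0 to 1); they miss things now and then, are a little off and sometimes report something else, mostly with a low value. They report only what shows in the picture. A call takes as long as a camera call. They do not tell look-alikes from the thing itself.
- env.silhouettes(label, camera): "mask" (420x560 bool, what is visible of it) and "rect" ([left, top, right, bottom] in pixels, round what is visible of it).
The state is a dict: "t": time; "qpos": joint angles; "joint_vel": joint speeds; "joint_efforts": joint torques, N m; "tcp_pos": TCP position; "eef_rot": TCP orientation; "contact_force": force on the tool from outside, world axes, zero at the start; "moment": the same for the moment, N m; "opening": finger opening in m.
Only numpy, scipy, OpenCV 4.12 (cv2) and the standard library are available. Lean on these libraries where they do the work, as an engineer would, in place of code of your own. Each camera call takes 0.05 s, during which the arm holds its last target.

## Working session

There is one attempt and no reset: what is moved stays moved. The work goes in short steps, Python scripts to look and compute and a tool call to move; the robot and the scene stay as the last step left them, time stands still between calls to the robot, and variables do not carry over. Pictures are saved under pics/ and viewed, and the job is handed in when it is done.

Besides the shell and the picture viewer there is one more tool, called after "Request:" as name(argument=value, ...), one argument or row to a line, values as JSON. send_rows: Moves the arm, as the interface text tells. Its arguments: {"type":"object","properties":{"series":{"type":"array","items":{"type":"object","properties":{"ax":{"type":"number"},"ay":{"type":"number"},"az":{"type":"number"},"dx":{"type":"number"},"dy":{"type":"number"},"dz":{"type":"number"},"hand":{"type":"number"}}}},"force":{"type":"number"}},"required":["series"]}

```bash
ls; mkdir -p pics
python3 - <<'E'
from rig import env
import cv2, numpy as np
np.set_printoptions(precision=4,suppress=True)
for n in ["scene","top"]:
    f=env.grab_frame(n); cv2.imwrite(f"pics/{n}0.png",cv2.cvtColor(f,cv2.COLOR_RGB2BGR))
    c=env.calibration(n); print(n,{k:np.array(v).round(4).tolist() if not isinstance(v,str) else v for k,v in c.items()})
    
    for l in ["bar_center","blank_center","plate","bed","file","can","caliper","offcut"]:
        r=env.silhouettes(l,n)
        print(n,l,[(round(d["confidence"],2),[int(x) for x in d["rect"]]) for d in r])
        np.save(f"pics/m_{n}_{l}.npy",np.array([d["mask"] for d in r]))
o=env.get_obs()
print(o, env.tip_extent)
E
```

```text
pics
scene {'mtx': [[412.6779, 0.0, 277.2593], [0.0, 412.6779, 209.7083], [0.0, 0.0, 1.0]], 'eye': [1.1438, -0.3542, 1.0465], 'rotation': [0.2792, 0.1511, 0.4362, 0.842]}
scene bar_center [(0.68, [278, 193, 341, 213])]
scene blank_center [(0.88, [281, 118, 316, 156]), (0.82, [303, 156, 349, 187]), (0.78, [356, 127, 390, 154]), (0.78, [342, 235, 412, 299])]
scene plate [(0.88, [248, 144, 393, 252])]
scene bed [(0.73, [171, 243, 215, 282])]
scene file [(0.84, [253, 292, 332, 328])]
scene can [(0.57, [125, 320, 162, 356])]
scene caliper [(0.56, [106, 227, 174, 260])]
scene offcut [(0.87, [185, 213, 204, 239])]
top {'mtx': [[492.083, 0.0, 283.657], [0.0, 492.083, 211.0562], [0.0, 0.0, 1.0]], 'eye': [0.3985, 0.05, 1.3396], 'rotation': [0.0377, -0.0321, -0.6997, 0.7128]}
top bar_center [(0.76, [223, 166, 273, 226])]
top blank_center [(0.82, [218, 73, 253, 146]), (0.78, [77, 225, 134, 258]), (0.74, [135, 278, 219, 342]), (0.58, [167, 212, 227, 235])]
top plate [(0.94, [153, 153, 296, 259])]
top bed []
top file [(0.74, [288, 106, 373, 127])]
top can [(0.78, [450, 149, 487, 176])]
top caliper [(0.58, [390, 255, 461, 284])]
top offcut [(0.87, [351, 246, 374, 277])]
{'t': 0.9, 'qpos': array([-1.5403,  0.1808,  1.607 ,  0.    ,  1.3538, -0.2063]), 'joint_vel': array([ 0.0011,  0.0001,  0.0003, -0.001 , -0.0009, -0.0006]), 'joint_efforts': array([  0.0007, -44.483 , -35.1681,  -0.    ,   0.0007,   0.    ]), 'tcp_pos': array([ 0.1349, -0.559 ,  0.2563]), 'eef_rot': array([ 0.7022,  0.0835, -0.7022,  0.0835]), 'contact_force': array([ 0.4874, -0.3616, -0.3249]), 'moment': array([ 0.0179, -0.0064, -0.0098]), 'opening': 0.08527666776574218} 0.025
```

View pics/scene0.png

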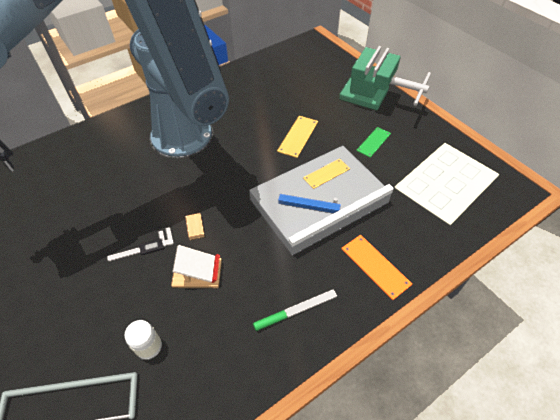

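View pics/top0.png

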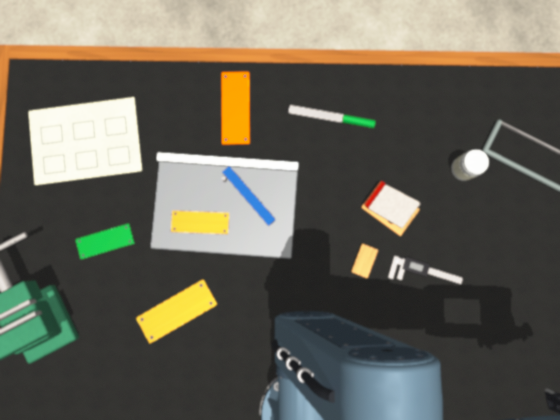

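```bash
cat > h.py <<'E'
import numpy as np, cv2
from scipy.spatial.transform import Rotation as R
from scipy.optimize import minimize
from rig import env
np.set_printoptions(precision=4,suppress=True)
C={n:env.calibration(n) for n in ["scene","top"]}
def proj(n,P):
    c=C[n]; p=R.from_quat(c["rotation"]).inv().apply(np.atleast_2d(P)-np.array(c["eye"]))
    q=p*[1,-1,-1]; q=q@np.array(c["mtx"]).T; return q[:,:2]/q[:,2:]
def unproj(n,uv,z):
    c=C[n]; uv=np.atleast_2d(uv).astype(float); d=np.c_[uv,np.ones(len(uv))]@np.linalg.inv(np.array(c["mtx"])).T
    d=R.from_quat(c["rotation"]).apply(d*[1,-1,-1]); e=np.array(c["eye"]); return e+d*((z-e[2])/d[:,2])[:,None]
def box(x0,x1,y0,y1,z0,z1): return np.array([[x,y,z] for x in (x0,x1) for y in (y0,y1) for z in (z0,z1)])
def render(n,P,S=8):
    h=cv2.convexHull(proj(n,P).astype(np.float32)).reshape(-1,2)
    m=np.zeros((420,560),np.uint8); cv2.fillConvexPoly(m,np.round(h*256).astype(np.int32),255,cv2.LINE_AA,8); return m/255.
def place(P,p,z): 
    return R.from_euler('z',p[2]).apply(P)+[p[0],p[1],z]
def fit(P,z,masks,p0):
    def cost(p):
        return sum(np.abs(render(n,place(P,p,z))-m).sum()/m.sum() for n,m in masks.items())
    best=None
    for d in (0,.1,-.1):
        r=minimize(cost,np.array(p0)+[0,0,d],method='Nelder-Mead',options=dict(initial_simplex=np.array(p0)+[0,0,d]+np.array([[0,0,0],[.02,0,0],[0,.02,0],[0,0,.15]]),xatol=1e-5,fatol=1e-6,maxiter=600))
        if best is None or r.fun<best.fun: best=r
    return best.x,best.fun
def local(p,z,P): return R.from_euler('z',-p[2]).apply(np.atleast_2d(P)-[p[0],p[1],z])
E
python3 - <<'E'
from h import *
M={(n,l):np.load(f"pics/m_{n}_{l}.npy") for n in C for l in ["bar_center","blank_center","plate","bed","file","can","caliper","offcut"]}
def cen(n,m,z): v,u=np.nonzero(m); return unproj(n,[u.mean(),v.mean()],z)[0]
for l in ["plate","file","can","caliper","offcut"]:
    for n in C:
        for m in M[n,l]: print(l,n,cen(n,m,0.03))
# which blank
for n in C:
    for m in M[n,"blank_center"]: print("blank",n,cen(n,m,0.05), m.sum())
for n,rc in (("scene",(150,130,410,330)),("top",(140,140,440,300))):
    f=cv2.imread(f"pics/{n}0.png")[rc[1]:rc[3],rc[0]:rc[2]]
    f=cv2.resize(f,None,fx=800/f.shape[1]if n=="top" else 3,fy=800/f.shape[1] if n=="top" else 3,interpolation=cv2.INTER_CUBIC); cv2.imwrite(f"pics/z_{n}0.png",f[:600,:800])
E
```

```text
plate scene [0.553  0.2061 0.03  ]
plate top [0.5434 0.2184 0.03  ]
file scene [ 0.8022 -0.0757  0.03  ]
file top [ 0.7889 -0.062   0.03  ]
can scene [ 0.647  -0.4306  0.03  ]
can top [ 0.6614 -0.436   0.03  ]
caliper scene [ 0.3993 -0.3082  0.03  ]
caliper top [ 0.3807 -0.3032  0.03  ]
offcut scene [ 0.4157 -0.1606  0.03  ]
offcut top [ 0.399  -0.1529  0.03  ]
blank scene [0.3002 0.3105 0.05  ] 783
blank scene [0.4919 0.2832 0.05  ] 586
blank scene [0.4737 0.5075 0.05  ] 429
blank scene [0.8401 0.179  0.05  ] 1708
blank top [0.8014 0.1977 0.05  ] 2002
blank top [0.4378 0.5314 0.05  ] 1190
blank top [0.2605 0.3356 0.05  ] 2240
blank top [0.4924 0.2812 0.05  ] 1247
```

Run:
```python
from h import *
M={(n,l):np.load(f"pics/m_{n}_{l}.npy") for n in C for l in ["bar_center","blank_center","plate"]}
def cen(n,m,z): v,u=np.nonzero(m); return unproj(n,[u.mean(),v.mean()],z)[0]
for ns in (["scene"],["top"],["scene","top"]):
    P=np.r_[box(-.125,.125,-.165,.205,0,.05),box(.105,.125,-.165,.205,.05,.072)]
    p,c=fit(P,0,{n:M[n,"plate"][0].astype(float) for n in ns},[.45,.2,0]); print(ns,"plate",p,c)
    # Bar
    bp,c=fit(box(-.0125,.0125,-.0935,.0935,0,.02),.05,{n:M[n,"bar_center"][0].astype(float) for n in ns},[*cen("top",M["top","bar_center"][0],.06)[:2],-.75 if False else .75]); print("bar",bp,c, local(p,0,[*bp[:2],.05]),bp[2]-p[2])
    bl={"scene":1,"top":3}
    bp,c=fit(box(-.028,.028,-.075,.075,0,.003),.05,{n:M[n,"blank_center"][bl[n]].astype(float) for n in ns},[*cen("top",M["top","blank_center"][3],.05)[:2],p[2]]); print("blank",bp,c, local(p,0,[*bp[:2],.05]),bp[2]-p[2])
```

```text
['scene'] plate [ 0.5372  0.1989 -0.0551] 0.19562031635965152
bar [0.518  0.2228 0.8372] 1.3995569525520133 [[-0.0205  0.0228  0.05  ]] 0.8922829988102102
blank [0.4921 0.2846 0.0101] 0.19785183698052602 [[-0.0497  0.0831  0.05  ]] 0.065249004703488
['top'] plate [ 0.536   0.1978 -0.0583] 0.19852750899376398
bar [0.5638 0.1559 2.3038] 0.16876405133896807 [[ 0.0302 -0.0403  0.05  ]] 2.3620252800549735
blank [ 0.4928  0.2826 -0.0171] 0.08203531613126405 [[-0.048   0.0821  0.05  ]] 0.04111391733725993
['scene', 'top'] plate [ 0.5365  0.1986 -0.0567] 0.39472819208445137
bar [0.5637 0.156  2.3025] 0.33180588585050125 [[ 0.0296 -0.041   0.05  ]] 2.3591777570525063
blank [ 0.4927  0.2833 -0.0165] 0.2798372441312808 [[-0.0485  0.0821  0.05  ]] 0.04019364774470565
```

View pics/z_scene0.png

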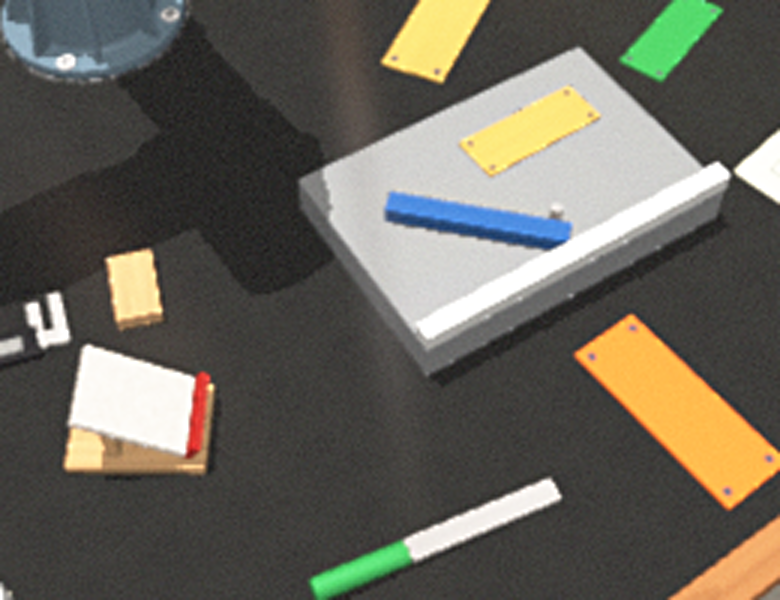

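View pics/z_top0.png

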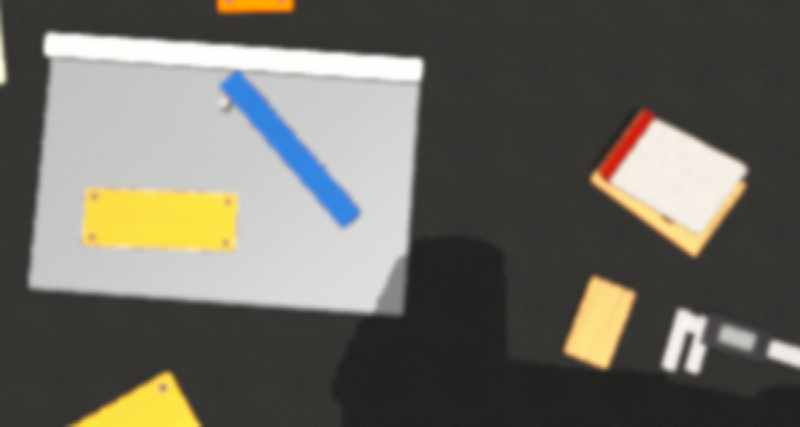

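Run:
```python
from h import *
W={};Rd={}
for n in C:
    f=cv2.imread(f"pics/{n}0.png").astype(int); b,g,r=f[...,0],f[...,1],f[...,2]
    box_={"scene":(165,238,228,292),"top":(355,175,430,240)}[n]
    roi=np.zeros(b.shape,bool); roi[box_[1]:box_[3],box_[0]:box_[2]]=1
    w=roi&(b>150)&(abs(r-b)<45); rd=roi&(r>110)&(g<70)
    k,l,st,_=cv2.connectedComponentsWithStats(w.astype(np.uint8)); i=1+st[1:,4].argmax(); w=l==i
    W[n]=w.astype(float);Rd[n]=rd; v,u=np.nonzero(w);print(n,w.sum(),rd.sum(),unproj(n,[u.mean(),v.mean()],.06),unproj(n,np.argwhere(rd)[:,::-1].mean(0),.038))
s=np.radians(32)
def T(P,p): # bed frame ->world ; p x,y,yaw
    P=np.atleast_2d(P); Q=R.from_euler('y',-s).apply(P); return R.from_euler('z',p[2]).apply(Q)+[p[0],p[1],.032]
face=box(0,.108,-.04,.04,0,0)
def cost(p,ns):
    return sum(np.abs(render(n,T(face,p))-W[n]).sum()/W[n].sum() for n in ns)
for ns in (["scene"],["top"],["scene","top"]):
    best=None
    for y0 in (-1.8,-2.1,-2.4):
        p0=np.array([.54,-.15,y0])
        r=minimize(cost,p0,args=(ns,),method='Nelder-Mead',options=dict(initial_simplex=p0+np.array([[0,0,0],[.03,0,0],[0,.03,0],[0,0,.2]]),maxiter=800,xatol=1e-5,fatol=1e-6))
        if best is None or r.fun<best.fun: best=r
    print(ns,best.x,best.fun)
p=best.x
print("lip",T([[-.006,0,.012]],p),"end",T([[.15,0,0]],p), "axis",np.degrees(p[2]))
for n in C:
    f=cv2.imread(f"pics/{n}0.png"); S=6
    b={"scene":(160,200,293,300),"top":(340,160,473,260)}[n]
    z=cv2.resize(f[b[1]:b[3],b[0]:b[2]],None,fx=S,fy=S,interpolation=cv2.INTER_CUBIC)
    def dr(P,c):
        q=((proj(n,P)-[b[0],b[1]]+.5)*S).astype(np.int32); cv2.polylines(z,[q],True,c,1)
    dr(T([[0,-.04,0],[.108,-.04,0],[.108,.04,0],[0,.04,0]],p),(255,0,255))
    dr(T([[0,-.04,.012],[0,.04,.012]],p),(0,255,0))
    dr(T([[0,-.028,.003],[.15,-.028,.003],[.15,.028,.003],[0,.028,.003]],p),(0,200,0))
    cv2.imwrite(f"pics/stand_{n}.png",z)
np.save("bed.npy",p)
# plate refined: body-only overlay check
pp=[.5365,.1986,-.0567]
for n in C:
    f=cv2.imread(f"pics/{n}0.png"); S=5
    b={"scene":(245,138,400,258),"top":(145,145,305,265)}[n]
    z=cv2.resize(f[b[1]:b[3],b[0]:b[2]],None,fx=S,fy=S,interpolation=cv2.INTER_CUBIC)
    def dr(P,c,q0=pp):
        P=place(np.array(P),q0,0); q=((proj(n,P)-[b[0],b[1]]+.5)*S).astype(np.int32); cv2.polylines(z,[q],True,c,1)
    dr([[-.125,-.165,.05],[.125,-.165,.05],[.125,.205,.05],[-.125,.205,.05]],(255,0,255))
    dr([[.105,-.165,.072],[.125,-.165,.072],[.125,.205,.072],[.105,.205,.072]],(255,0,255))
    dr([[.069,.025,.05],[.069,.025,.08]],(0,0,255))
    dr([[-.0125,-.0935,.07],[.0125,-.0935,.07],[.0125,.0935,.07],[-.0125,.0935,.07]],(0,255,255),[.5637,.156,2.3025])
    dr([[-.028,-.075,.053],[.028,-.075,.053],[.028,.075,.053],[-.028,.075,.053]],(0,0,0),[.4927,.2833,-.0165])
    cv2.imwrite(f"pics/ov_{n}.png",z)
```

```text
scene 1067 88 [[ 0.5457 -0.2272  0.06  ]] [[ 0.5817 -0.183   0.038 ]]
top 1163 149 [[ 0.5452 -0.2268  0.06  ]] [[ 0.5811 -0.1788  0.038 ]]
['scene'] [ 0.5726 -0.1882 -2.1866] 0.03851369976294173
['top'] [ 0.5735 -0.1887 -2.2178] 0.06038473859019103
['scene', 'top'] [ 0.5726 -0.1883 -2.1915] 0.10299947203982948
lip [[ 0.5792 -0.179   0.039 ]] end [[ 0.4986 -0.2918  0.1115]] axis -125.5634331884479
```

View pics/stand_scene.png

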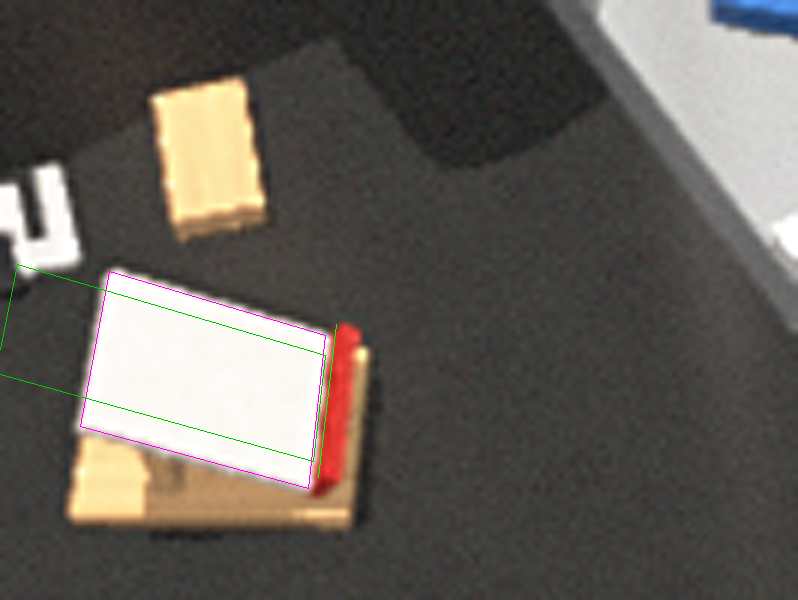

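View pics/stand_top.png

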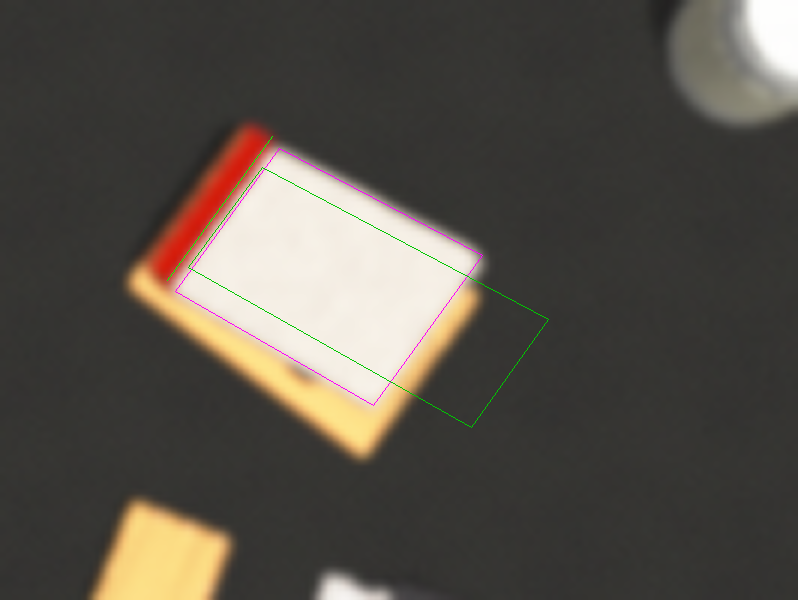

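View pics/ov_scene.png

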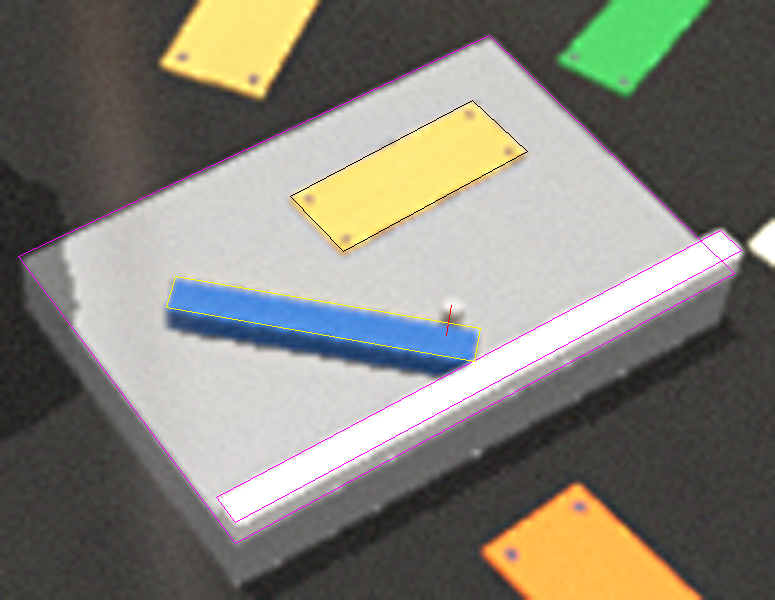

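View pics/ov_top.png

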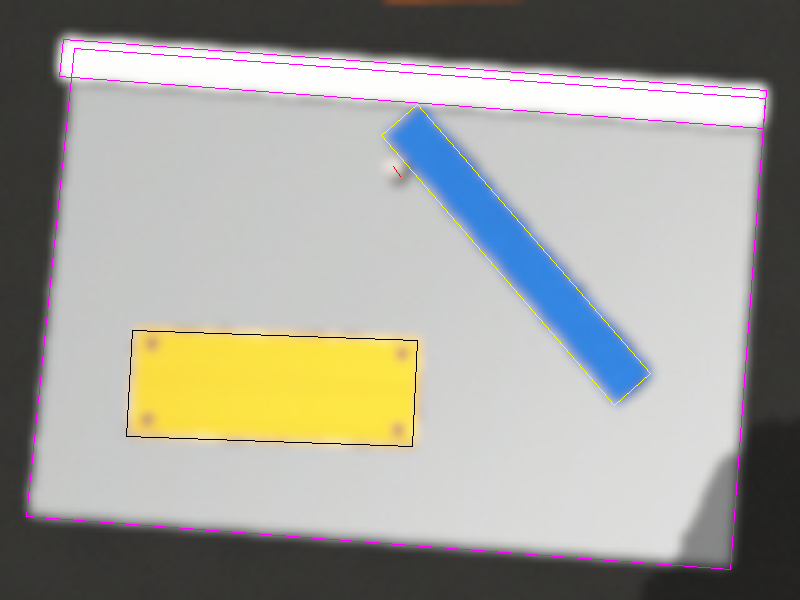

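```bash
cat >> h.py <<'E'
PP=np.array([.5365,.1986,-.0567])
def W(x,y,z=0): return place(np.array([[x,y,0.]]),PP,z)[0]
# desired tool axes for plate work: x=down, y(jaw)=+-plate x
def Rdown(sign,yaw=PP[2]):
    y=sign*np.array([np.cos(yaw),np.sin(yaw),0]); x=np.array([0,0,-1.]); return R.from_matrix(np.c_[x,y,np.cross(x,y)])
def st(tgt=None,Rt=None):
    o=env.get_obs(); q=R.from_quat(o["eef_rot"])
    print("t %.2f"%o["t"],"tcp",o["tcp_pos"],"F",np.array(o["contact_force"]).round(2),"M",np.array(o["moment"]).round(2),"open %.4f"%o["opening"],"qpos",np.round(o["qpos"],3))
    print(" loc",local(PP,0,o["tcp_pos"])[0]*1000," tool x",q.apply([1,0,0]),"jaw",q.apply([0,1,0]))
    if tgt is not None: print(" shift mm",(np.array(tgt)-o["tcp_pos"])*1000)
    if Rt is not None: print(" turn",(Rt*q.inv()).as_rotvec())
E
python3 - <<'E'
from h import *
b=np.array([.0296,-.041]); a=-.7824
u=np.array([np.sin(-a)*-1,-np.cos(a)]); n=np.array([.71,-.705])
pt=b+u*.078; s=pt-n*(.0125+.03); print("contact",pt,"start",s)
for sg in (1,-1): st(W(*s,.15),Rdown(sg))
print(W(-.0485,.18), W(0,0))
E
```

```text
contact [-0.0254 -0.0963] start [-0.0556 -0.0664]
t 0.90 tcp [ 0.1349 -0.559   0.2563] F [ 0.49 -0.36 -0.32] M [ 0.02 -0.01 -0.01] open 0.0853 qpos [-1.54   0.181  1.607  0.     1.354 -0.206]
 loc [-358.016  -779.1147  256.3176]  tool x [ 0. -0. -1.] jaw [ 0.2346 -0.9721  0.    ]
 shift mm [ 342.358   694.4725 -106.3176]
 turn [0.     0.     1.2773]
t 0.90 tcp [ 0.1349 -0.559   0.2563] F [ 0.49 -0.36 -0.32] M [ 0.02 -0.01 -0.01] open 0.0853 qpos [-1.54   0.181  1.607  0.     1.354 -0.206]
 loc [-358.016  -779.1147  256.3176]  tool x [ 0. -0. -1.] jaw [ 0.2346 -0.9721  0.    ]
 shift mm [ 342.358   694.4725 -106.3176]
 turn [ 0.     -0.     -1.8643]
[0.4983 0.3811 0.    ] [0.5365 0.1986 0.    ]
```

Request:
send_rows(
  series=[
    {"dx": 18, "dy": 36, "az": 0.07, "hand": 0},
    {"dx": 18, "dy": 36, "az": 0.07, "hand": 0},
    {"dx": 18, "dy": 36, "az": 0.07, "hand": 0},
    {"dx": 18, "dy": 36, "az": 0.07, "hand": 0},
    {"dx": 18, "dy": 36, "az": 0.07, "hand": 0},
    {"dx": 18, "dy": 36, "az": 0.07, "hand": 0},
    {"dx": 18, "dy": 36, "az": 0.07, "hand": 0},
    {"dx": 18, "dy": 36, "az": 0.07, "hand": 0},
    {"dx": 18, "dy": 36, "az": 0.07, "hand": 0},
    {"dx": 18, "dy": 36, "az": 0.07, "hand": 0},
    {"dx": 18, "dy": 36, "az": 0.07, "hand": 0},
    {"dx": 18, "dy": 36, "az": 0.07, "hand": 0},
  ],
  force=40,
)

```text
validation failed for argument at $.se...
```

Run:
```python
from h import *
st(W(-.056,-.066,.15),Rdown(1))
```

```text
t 0.90 tcp [ 0.1349 -0.559   0.2563] F [ 0.49 -0.36 -0.32] M [ 0.02 -0.01 -0.01] open 0.0853 qpos [-1.54   0.181  1.607  0.     1.354 -0.206]
 loc [-358.016  -779.1147  256.3176]  tool x [ 0. -0. -1.] jaw [ 0.2346 -0.9721  0.    ]
 shift mm [ 341.9426  694.8536 -106.3176]
 turn [0.     0.     1.2773]
```

Request:
send_rows(
  series=[
    {"ax": 0, "ay": 0, "az": 0.07, "dx": 18, "dy": 36, "dz": 0, "hand": 0},
    {"ax": 0, "ay": 0, "az": 0.07, "dx": 18, "dy": 36, "dz": 0, "hand": 0},
    {"ax": 0, "ay": 0, "az": 0.07, "dx": 18, "dy": 36, "dz": 0, "hand": 0},
    {"ax": 0, "ay": 0, "az": 0.07, "dx": 18, "dy": 36, "dz": 0, "hand": 0},
    {"ax": 0, "ay": 0, "az": 0.07, "dx": 18, "dy": 36, "dz": 0, "hand": 0},
    {"ax": 0, "ay": 0, "az": 0.07, "dx": 18, "dy": 36, "dz": 0, "hand": 0},
    {"ax": 0, "ay": 0, "az": 0.07, "dx": 18, "dy": 36, "dz": 0, "hand": 0},
    {"ax": 0, "ay": 0, "az": 0.07, "dx": 18, "dy": 36, "dz": 0, "hand": 0},
    {"ax": 0, "ay": 0, "az": 0.07, "dx": 18, "dy": 36, "dz": 0, "hand": 0},
    {"ax": 0, "ay": 0, "az": 0.07, "dx": 18, "dy": 36, "dz": 0, "hand": 0},
    {"ax": 0, "ay": 0, "az": 0.07, "dx": 18, "dy": 36, "dz": 0, "hand": 0},
    {"ax": 0, "ay": 0, "az": 0.07, "dx": 18, "dy": 36, "dz": 0, "hand": 0},
  ],
  force=40,
)

```text
t: 1.9
tcp_pos: [0.3503, -0.1162, 0.2556]
eef_rot: [0.604, 0.367, -0.602, 0.372]
contact_force: [1.0, -1.9, -0.5]
opening: 0.0002
```

Run:
```python
from h import *
st(W(-.056,-.066,.15),Rdown(1))
```

```text
t 1.90 tcp [ 0.3503 -0.1162  0.2556] F [ 1.02 -1.88 -0.47] M [-0.03  0.02  0.04] open 0.0002 qpos [-0.645 -0.332  2.087 -0.001  1.379 -0.173]
 loc [-168.0791 -324.8113  255.6496]  tool x [ 0.0061 -0.0052 -1.    ] jaw [ 0.8911 -0.4538  0.0078]
 shift mm [ 126.5657  252.0439 -105.6496]
 turn [0.0039 0.0071 0.4144]
```

Request:
send_rows(
  series=[
    {"ax": 0, "ay": 0, "az": 0.05, "dx": 15, "dy": 31, "dz": 0, "hand": 0},
    {"ax": 0, "ay": 0, "az": 0.05, "dx": 15, "dy": 31, "dz": 0, "hand": 0},
    {"ax": 0, "ay": 0, "az": 0.05, "dx": 15, "dy": 31, "dz": -10, "hand": 0},
    {"ax": 0, "ay": 0, "az": 0.05, "dx": 15, "dy": 31, "dz": -15, "hand": 0},
    {"ax": 0, "ay": 0, "az": 0.05, "dx": 15, "dy": 31, "dz": -20, "hand": 0},
    {"ax": 0, "ay": 0, "az": 0.05, "dx": 15, "dy": 31, "dz": -20, "hand": 0},
    {"ax": 0, "ay": 0, "az": 0.05, "dx": 15, "dy": 31, "dz": -20, "hand": 0},
    {"ax": 0, "ay": 0, "az": 0.05, "dx": 15, "dy": 31, "dz": -20, "hand": 0},
    {"ax": 0, "ay": 0, "az": 0, "dx": 0, "dy": 0, "dz": 0, "hand": 0},
    {"ax": 0, "ay": 0, "az": 0, "dx": 0, "dy": 0, "dz": 0, "hand": 0},
  ],
)

```text
t: 2.73
tcp_pos: [0.477, 0.153, 0.1497]
eef_rot: [0.514, 0.485, -0.503, 0.497]
contact_force: [0.4, -0.8, -0.0]
opening: -0.0001
```

Run:
```python
from h import *
st(W(-.056,-.066,.081),Rdown(1))
for n in C:
    f=env.grab_frame(n); cv2.imwrite(f"pics/{n}1.png",cv2.cvtColor(f,cv2.COLOR_RGB2BGR))
b=cv2.imread("pics/scene1.png")[130:270,220:420]; cv2.imwrite("pics/z1.png",cv2.resize(b,None,fx=4,fy=4,interpolation=cv2.INTER_CUBIC))
```

```text
t 2.73 tcp [0.477  0.153  0.1497] F [ 0.38 -0.85 -0.02] M [-0.01  0.02  0.  ] open -0.0001 qpos [ 0.075  0.13   1.899 -0.004  1.09   0.113]
 loc [-56.7925 -48.8975 149.7147]  tool x [ 0.0228 -0.0021 -0.9997] jaw [ 0.9991 -0.0355  0.0229]
 shift mm [ -0.1779 -17.12   -68.7147]
 turn [ 0.0023  0.0228 -0.0211]
```

View pics/z1.png

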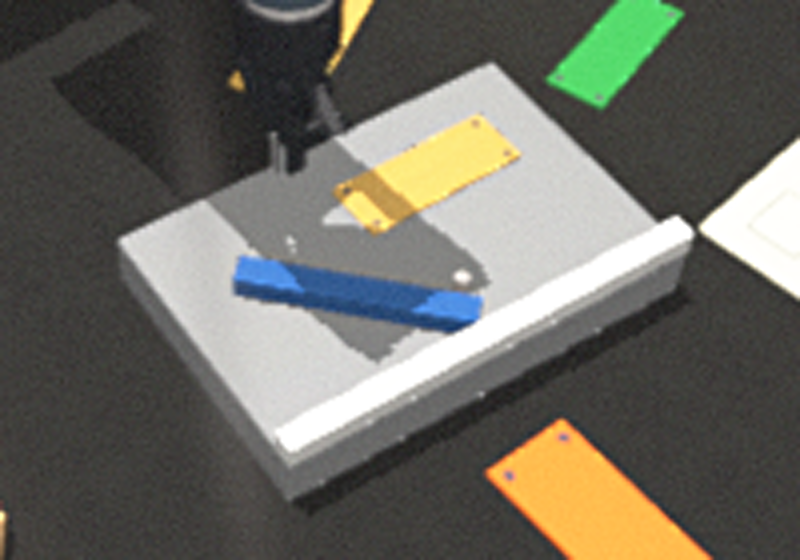

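Request:
send_rows(
  series=[
    {"ax": 0.002, "ay": 0.022, "az": -0.02, "dx": 0, "dy": -17, "dz": -20, "hand": 0},
    {"ax": 0, "ay": 0, "az": 0, "dx": 0, "dy": 0, "dz": -20, "hand": 0},
    {"ax": 0, "ay": 0, "az": 0, "dx": 0, "dy": 0, "dz": -16, "hand": 0},
    {"ax": 0, "ay": 0, "az": 0, "dx": 0, "dy": 0, "dz": -6, "hand": 0},
    {"ax": 0, "ay": 0, "az": 0, "dx": 0, "dy": 0, "dz": 0, "hand": 0},
  ],
)

```text
t: 3.25
tcp_pos: [0.481, 0.1288, 0.0947]
eef_rot: [0.521, 0.479, -0.513, 0.487]
contact_force: [0.2, 0.7, 0.5]
opening: -0.0001
```

Run:
```python
from h import *
st(W(-.056,-.066,.081),Rdown(1))
```

```text
t 3.25 tcp [0.481  0.1288 0.0947] F [0.21 0.68 0.55] M [ 0.05 -0.02  0.04] open -0.0001 qpos [ 0.023  0.218  1.93  -0.001  0.977  0.092]
 loc [-51.4866 -72.882   94.7416]  tool x [ 0.0161 -0.0008 -0.9999] jaw [ 0.9976 -0.0678  0.0161]
 shift mm [ -4.1162   7.1267 -13.7416]
 turn [0.0008 0.0161 0.0111]
```

Request:
send_rows(
  series=[
    {"ax": 0, "ay": 0.016, "az": 0.01, "dx": -4, "dy": 5, "dz": 0, "hand": 0},
    {"ax": 0, "ay": 0, "az": 0, "dx": 0, "dy": 0, "dz": -7, "hand": 0},
    {"ax": 0, "ay": 0, "az": 0, "dx": 0, "dy": 0, "dz": -3, "hand": 0},
    {"ax": 0, "ay": 0, "az": 0, "dx": 0, "dy": 0, "dz": 0, "hand": 0},
  ],
)

```text
t: 3.58
tcp_pos: [0.4792, 0.1327, 0.0888]
eef_rot: [0.516, 0.483, -0.513, 0.486]
contact_force: [-1.1, 0.5, -0.5]
opening: 0.0001
```

Run:
```python
from h import *
st(W(-.049,-.077,.083),Rdown(1))
```

```text
t 3.58 tcp [0.4792 0.1327 0.0888] F [-1.05  0.52 -0.47] M [-0.01  0.02  0.02] open 0.0001 qpos [ 0.031  0.233  1.927 -0.001  0.975  0.092]
 loc [-53.445  -69.0307  88.7629]  tool x [ 0.006  -0.0006 -1.    ] jaw [ 0.9982 -0.0599  0.0061]
 shift mm [ 3.9863 -8.2084 -5.7629]
 turn [0.0006 0.006  0.0033]
```

Request:
send_rows(
  series=[
    {"ax": 0, "ay": 0.005, "az": 0, "dx": 2, "dy": -2, "dz": -6, "hand": 0},
    {"ax": 0, "ay": 0, "az": 0, "dx": 6, "dy": -7, "dz": 0, "hand": 0},
    {"ax": 0, "ay": 0, "az": 0, "dx": 6, "dy": -7, "dz": 0, "hand": 0},
    {"ax": 0, "ay": 0, "az": 0, "dx": 6, "dy": -6, "dz": 0, "hand": 0},
    {"ax": 0, "ay": 0, "az": 0, "dx": 6, "dy": -5, "dz": 0, "hand": 0},
    {"ax": 0, "ay": 0, "az": 0, "dx": 6, "dy": -4, "dz": 0, "hand": 0},
    {"ax": 0, "ay": 0, "az": 0, "dx": 6, "dy": -4, "dz": 0, "hand": 0},
    {"ax": 0, "ay": 0, "az": 0, "dx": 7, "dy": -4, "dz": 0, "hand": 0},
  ],
)

```text
t: 4.25
tcp_pos: [0.5272, 0.0908, 0.0828]
eef_rot: [-0.514, -0.486, 0.515, -0.485]
contact_force: [-2.7, 1.7, 2.1]
opening: 0.0001
```

Run:
```python
from h import *
st(W(.000,-.107,.083),Rdown(1))
```

```text
t 4.25 tcp [0.5272 0.0908 0.0828] F [-2.73  1.74  2.08] M [ 0.19  0.4  -0.05] open 0.0001 qpos [-0.052  0.321  1.828  0.     0.995  0.007]
 loc [  -3.1778 -108.1528   82.7784]  tool x [-0.0019  0.0004 -1.    ] jaw [ 0.9983 -0.0584 -0.0019]
 shift mm [3.238  0.9709 0.2216]
 turn [-0.0004 -0.0019  0.0018]
```

Request:
send_rows(
  series=[
    {"ax": 0, "ay": 0, "az": 0, "dx": 7, "dy": -2, "dz": 0, "hand": 0},
    {"ax": 0, "ay": 0, "az": 0, "dx": 7, "dy": -2, "dz": 0, "hand": 0},
    {"ax": 0, "ay": 0, "az": 0, "dx": 7, "dy": -2, "dz": 0, "hand": 0},
    {"ax": 0, "ay": 0, "az": 0, "dx": 7, "dy": -2, "dz": 0, "hand": 0},
    {"ax": 0, "ay": 0, "az": 0, "dx": 7, "dy": -1, "dz": 0, "hand": 0},
    {"ax": 0, "ay": 0, "az": 0, "dx": 7, "dy": -1, "dz": 0, "hand": 0},
    {"ax": 0, "ay": 0, "az": 0, "dx": 5, "dy": -1, "dz": 0, "hand": 0},
  ],
)

```text
t: 4.83
tcp_pos: [0.5799, 0.0769, 0.0824]
eef_rot: [-0.514, -0.485, 0.516, -0.485]
contact_force: [-1.6, -0.8, 0.9]
opening: -0.0001
```

Run:
```python
from h import *
st(W(.060,-.117,.083),Rdown(1))
f=env.grab_frame("scene"); cv2.imwrite(f"pics/scene2.png",cv2.cvtColor(f,cv2.COLOR_RGB2BGR))
b=cv2.imread("pics/scene2.png")[130:270,220:420]; cv2.imwrite("pics/z2.png",cv2.resize(b,None,fx=4,fy=4,interpolation=cv2.INTER_CUBIC))
```

```text
t 4.83 tcp [0.5799 0.0769 0.0824] F [-1.61 -0.83  0.87] M [0.01 0.3  0.  ] open -0.0001 qpos [-0.07   0.415  1.697 -0.001  1.032 -0.01 ]
 loc [  50.182  -119.0878   82.3586]  tool x [-0.0024 -0.0011 -1.    ] jaw [ 0.9982 -0.0594 -0.0024]
 shift mm [9.9206 1.5281 0.6414]
 turn [ 0.0011 -0.0024  0.0027]
```

View pics/z2.png

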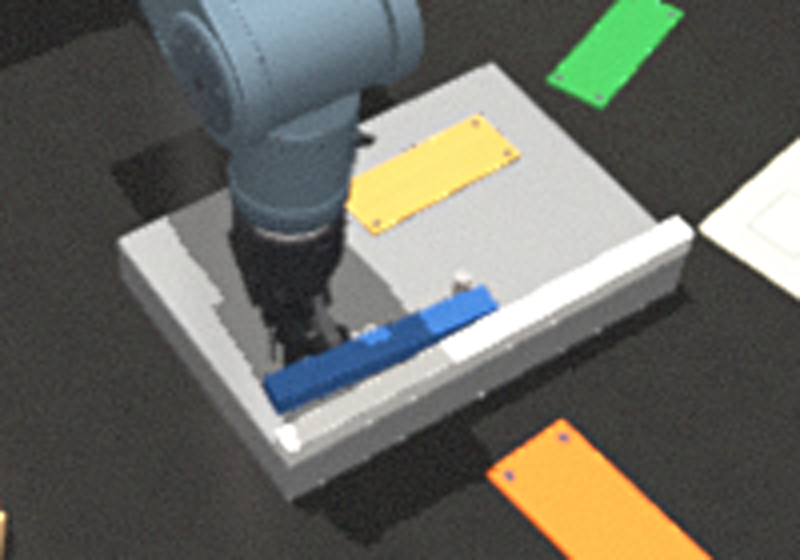

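Request:
send_rows(
  series=[
    {"ax": 0, "ay": 0, "az": 0, "dx": 6, "dy": 0, "dz": 0, "hand": 0},
    {"ax": 0, "ay": 0, "az": 0, "dx": 5, "dy": 0, "dz": 0, "hand": 0},
    {"ax": 0, "ay": 0, "az": 0, "dx": 3, "dy": 0, "dz": 0, "hand": 0},
    {"ax": 0, "ay": 0, "az": 0, "dx": 2, "dy": 0, "dz": 0, "hand": 0},
  ],
)

```text
t: 5.22
tcp_pos: [0.5978, 0.0767, 0.0821]
eef_rot: [-0.513, -0.485, 0.516, -0.485]
contact_force: [-9.4, -1.0, 4.5]
opening: -0.0002
```

Run:
```python
from h import *
st(W(.065,-.117,.083),Rdown(1))
```

```text
t 5.22 tcp [0.5978 0.0767 0.0821] F [-9.43 -1.04  4.48] M [-0.25  1.56  0.01] open -0.0002 qpos [-0.068  0.448  1.649 -0.002  1.047 -0.008]
 loc [  68.0927 -118.218    82.1326]  tool x [-0.0027 -0.0015 -1.    ] jaw [ 0.9982 -0.0591 -0.0026]
 shift mm [-3.0187  1.3913  0.8674]
 turn [ 0.0015 -0.0027  0.0024]
```

Request:
send_rows(
  series=[
    {"ax": 0, "ay": 0, "az": 0, "dx": -12, "dy": 0, "dz": 0, "hand": 0},
    {"ax": 0, "ay": 0, "az": 0, "dx": -12, "dy": 0, "dz": 20, "hand": 0},
    {"ax": 0, "ay": 0, "az": 0, "dx": -10, "dy": 10, "dz": 30, "hand": 0},
    {"ax": 0, "ay": 0, "az": 0, "dx": -10, "dy": 30, "dz": 20, "hand": 26},
    {"ax": 0, "ay": 0, "az": 0, "dx": -10, "dy": 38, "dz": 0, "hand": 26},
    {"ax": 0, "ay": 0, "az": 0, "dx": -10, "dy": 38, "dz": 0, "hand": 26},
    {"ax": 0, "ay": 0, "az": 0, "dx": -10, "dy": 38, "dz": 0, "hand": 26},
    {"ax": 0, "ay": 0, "az": 0, "dx": -10, "dy": 38, "dz": 0, "hand": 26},
    {"ax": 0, "ay": 0, "az": 0, "dx": -10, "dy": 38, "dz": 0, "hand": 26},
    {"ax": 0, "ay": 0, "az": 0, "dx": -10, "dy": 38, "dz": 0, "hand": 26},
    {"ax": 0, "ay": 0, "az": 0, "dx": 0, "dy": 20, "dz": 0, "hand": 26},
    {"ax": 0, "ay": 0, "az": 0, "dx": 0, "dy": 0, "dz": 0, "hand": 26},
  ],
)

```text
t: 6.22
tcp_pos: [0.493, 0.3786, 0.1598]
eef_rot: [0.522, 0.482, -0.51, 0.485]
contact_force: [-0.3, -0.6, -0.4]
opening: 0.0262
```

```bash
cat > look.py <<'E'
import sys
from h import *
def look(tag):
    out={}
    for n in C:
        f=env.grab_frame(n); cv2.imwrite(f"pics/{n}{tag}.png",cv2.cvtColor(f,cv2.COLOR_RGB2BGR))
    hsvs={n:cv2.cvtColor(cv2.imread(f"pics/{n}{tag}.png"),cv2.COLOR_BGR2HSV) for n in C}
    for nm,lo,hi,B,z,p0 in (("bar",(100,120,60),(118,255,255),box(-.0125,.0125,-.0935,.0935,0,.02),.05,[*W(.09,-.05)[:2],PP[2]]),
                         ("blank",(20,100,90),(32,255,255),box(-.028,.028,-.075,.075,0,.003),.05,None)):
        ms={}
        for n in C:
            m=cv2.inRange(hsvs[n],lo,hi)
            roi=render(n,place(box(-.14,.14,-.26,.205,.05,.07),PP,0))>.5
            m[~roi]=0
            k,l,s,_=cv2.connectedComponentsWithStats(m); 
            if k<2: continue
            i=1+s[1:,4].argmax(); ms[n]=(l==i).astype(float)
            print(nm,n,s[i])
        for ns in list(ms)+["both"]:
            mm=ms if ns=="both" else {ns:ms[ns]}
            q0=p0
            if q0 is None:
                n=next(iter(mm)); v,u=np.nonzero(mm[n]); q0=[*unproj(n,[u.mean(),v.mean()],.052)[0][:2],PP[2]]
            p,c=fit(B,z,mm,q0); print(nm,ns,"local",(local(PP,0,[p[0],p[1],.05])[0][:2]*1000).round(1),"relyaw %.3f"%(p[2]-PP[2]),"cost %.2f"%c)
if __name__=="__main__":
    st(); look(sys.argv[1])
E
python3 look.py 3; python3 -c "
import cv2
b=cv2.imread('pics/scene3.png')[130:270,220:420]; cv2.imwrite('pics/z3.png',cv2.resize(b,None,fx=4,fy=4,interpolation=cv2.INTER_CUBIC))"
```

```text
t 6.22 tcp [0.493  0.3786 0.1598] F [-0.27 -0.58 -0.37] M [-0.05 -0.01 -0.01] open 0.0262 qpos [0.464 0.37  1.577 0.    1.179 0.529]
 loc [-53.6177 177.1966 159.779 ]  tool x [ 0.0145  0.0076 -0.9999] jaw [ 0.9978 -0.0653  0.0139]
bar scene [290 201  55  34 399]
bar top [219 167  71  12 630]
bar scene local [ 85.6 -47.9] relyaw 0.086 cost 0.83
bar top local [ 91.  -51.2] relyaw 0.015 cost 0.38
bar both local [ 90.9 -50. ] relyaw 0.048 cost 1.24
blank scene [304 167  35  21 368]
blank top [ 171  211   58   23 1172]
blank scene local [-50.3  81.8] relyaw 0.115 cost 0.90
blank top local [-47.9  80.7] relyaw 0.013 cost 0.13
blank both local [-49.4  82.1] relyaw 0.032 cost 1.04
```

View pics/z3.png

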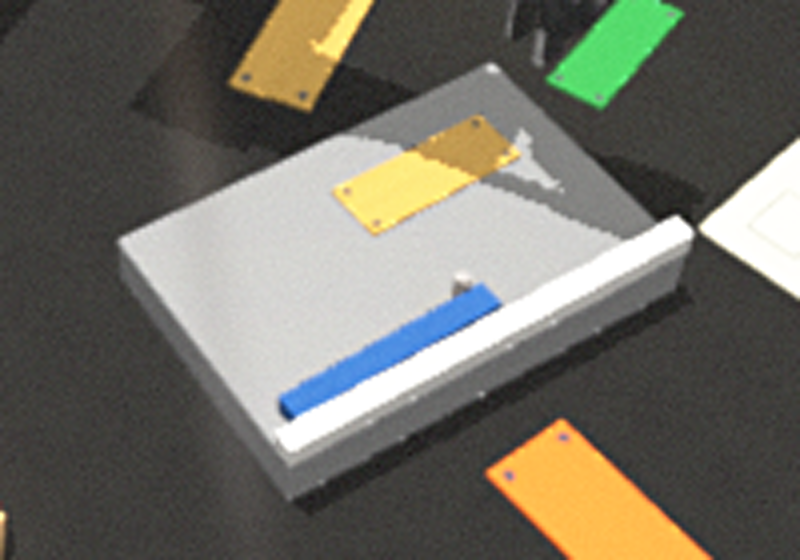

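Run:
```python
from h import *
m=cv2.inRange(cv2.cvtColor(cv2.imread("pics/top3.png"),cv2.COLOR_BGR2HSV),(98,80,50),(120,255,255)); m[:155]=0;m[190:]=0
m[:,:210]=0; m[:,300:]=0
us=np.arange(224,284); 
lo=[];up=[]
for u in us:
    v=np.nonzero(m[:,u])[0]
    lo.append(v.max()+.5); up.append(v.min()-.5)
for nm,e in (("lower",lo),("upper",up)):
    L=local(PP,0,unproj("top",np.c_[us,e],.07)); k=np.polyfit(L[:,1],L[:,0],1); print(nm,"angle",k[0],"x at mid",np.polyval(k,L[:,1].mean())*1000,"y range",L[[0,-1],1])
st(W(-.0495,.183,.1),Rdown(1))
```

```text
lower angle -0.030624527093286072 x at mid 76.72843056141065 y range [ 0.0249 -0.1297]
upper angle -0.013901997491345481 x at mid 102.76190215591734 y range [ 0.027  -0.1277]
t 6.32 tcp [0.4933 0.3753 0.1592] F [-0.23  0.02 -0.24] M [-0.01  0.04 -0.01] open 0.0259 qpos [ 0.46   0.368  1.58  -0.001  1.179  0.527]
 loc [-53.162  174.0054 159.2271]  tool x [ 0.013   0.0055 -0.9999] jaw [ 0.9977 -0.0669  0.0126]
 shift mm [  4.1658   8.7726 -59.2271]
 turn [-0.0055  0.013   0.0102]
```

Request:
send_rows(
  series=[
    {"ax": -0.005, "ay": 0.013, "az": 0.01, "dx": 4, "dy": 12, "dz": -20, "hand": 26},
    {"ax": 0, "ay": 0, "az": 0, "dx": 0, "dy": 0, "dz": -20, "hand": 26},
    {"ax": 0, "ay": 0, "az": 0, "dx": 0, "dy": 0, "dz": -15, "hand": 26},
    {"ax": 0, "ay": 0, "az": 0, "dx": 0, "dy": 0, "dz": -8, "hand": 26},
    {"ax": 0, "ay": 0, "az": 0, "dx": 0, "dy": 0, "dz": 0, "hand": 26},
    {"ax": 0, "ay": 0, "az": 0, "dx": 0, "dy": 0, "dz": 0, "hand": 26},
  ],
)

```text
t: 6.82
tcp_pos: [0.5016, 0.381, 0.0956]
eef_rot: [0.516, 0.483, -0.515, 0.485]
contact_force: [-0.0, -0.2, 0.2]
opening: 0.0261
```

Run:
```python
from h import *
st(W(-.0495,.184,.08),Rdown(1))
```

```text
t 6.82 tcp [0.5016 0.381  0.0956] F [-0.01 -0.19  0.2 ] M [ 0.07 -0.05 -0.04] open 0.0261 qpos [ 0.462  0.477  1.574 -0.002  1.088  0.526]
 loc [-45.1817 180.1276  95.555 ]  tool x [ 0.0033 -0.0001 -1.    ] jaw [ 0.998  -0.0633  0.0033]
 shift mm [ -4.0919   4.1109 -15.555 ]
 turn [0.0001 0.0033 0.0066]
```

Request:
send_rows(
  series=[
    {"ax": 0, "ay": 0.003, "az": 0.006, "dx": -5, "dy": 4, "dz": -8, "hand": 26},
    {"ax": 0, "ay": 0, "az": 0, "dx": -1, "dy": 1, "dz": -6, "hand": 26},
    {"ax": 0, "ay": 0, "az": 0, "dx": 0, "dy": 0, "dz": -2, "hand": 26},
    {"ax": 0, "ay": 0, "az": 0, "dx": 0, "dy": 0, "dz": 0, "hand": 26},
  ],
)

```text
t: 7.15
tcp_pos: [0.4971, 0.3854, 0.0809]
eef_rot: [0.516, 0.485, -0.513, 0.485]
contact_force: [-0.4, 0.2, -0.1]
opening: 0.0262
```

Run:
```python
from h import *
st(W(-.0495,.184,.08),Rdown(1))
```

```text
t 7.15 tcp [0.4971 0.3854 0.0809] F [-0.37  0.18 -0.09] M [ 0.    0.03 -0.02] open 0.0262 qpos [ 0.471  0.495  1.582 -0.     1.061  0.531]
 loc [-49.957  184.2506  80.8824]  tool x [ 0.0035  0.0016 -1.    ] jaw [ 0.9982 -0.0593  0.0034]
 shift mm [ 0.442  -0.2761 -0.8824]
 turn [-0.0016  0.0035  0.0026]
```

Request:
send_rows(
  series=[
    {"ax": 0, "ay": 0.003, "az": 0.002, "dx": 0, "dy": 0, "dz": -3, "hand": 26},
    {"ax": 0, "ay": 0, "az": 0, "dx": 0, "dy": 0, "dz": -1, "hand": 26},
    {"ax": 0, "ay": 0, "az": 0, "dx": 0, "dy": 0, "dz": -1, "hand": 26},
  ],
)

```text
t: 7.4
tcp_pos: [0.4975, 0.386, 0.0766]
eef_rot: [0.515, 0.486, -0.513, 0.486]
contact_force: [0.1, -0.3, 0.2]
opening: 0.0259
```

Request:
send_rows(
  series=[
    {"ax": 0, "ay": 0, "az": 0, "dx": 0, "dy": 0, "dz": -1, "hand": 26},
    {"ax": 0, "ay": 0, "az": 0, "dx": 0, "dy": 0, "dz": 0, "hand": 26},
  ],
)

```text
t: 7.57
tcp_pos: [0.4976, 0.3861, 0.0755]
eef_rot: [0.515, 0.486, -0.513, 0.486]
contact_force: [-0.1, -1.4, 0.8]
opening: 0.0261
```

Request:
send_rows(
  series=[
    {"ax": 0, "ay": 0, "az": 0, "dx": 0, "dy": 0, "dz": -1, "hand": 26},
    {"ax": 0, "ay": 0, "az": 0, "dx": 0, "dy": 0, "dz": 0, "hand": 26},
  ],
)

```text
t: 7.73
tcp_pos: [0.498, 0.3864, 0.0751]
eef_rot: [0.515, 0.486, -0.512, 0.486]
contact_force: [1.2, 0.1, 0.7]
opening: 0.0262
```

Request:
send_rows(
  series=[
    {"ax": 0, "ay": 0, "az": 0, "dx": 0, "dy": 0, "dz": -1, "hand": 26},
    {"ax": 0, "ay": 0, "az": 0, "dx": 0, "dy": 0, "dz": 0, "hand": 26},
  ],
)

```text
t: 7.9
tcp_pos: [0.4983, 0.3866, 0.0752]
eef_rot: [0.515, 0.486, -0.512, 0.486]
contact_force: [0.8, 0.2, 0.1]
opening: 0.0262
```

Request:
send_rows(
  series=[
    {"ax": 0, "ay": 0, "az": 0, "dx": -0.4, "dy": -6, "dz": 0.7, "hand": 26},
    {"ax": 0, "ay": 0, "az": 0, "dx": -0.4, "dy": -6, "dz": 0, "hand": 26},
    {"ax": 0, "ay": 0, "az": 0, "dx": -0.4, "dy": -6, "dz": 0, "hand": 26},
    {"ax": 0, "ay": 0, "az": 0, "dx": -0.4, "dy": -6, "dz": 0, "hand": 26},
    {"ax": 0, "ay": 0, "az": 0, "dx": -0.4, "dy": -6, "dz": 0, "hand": 26},
  ],
)

```text
t: 8.32
tcp_pos: [0.4963, 0.3551, 0.0759]
eef_rot: [0.516, 0.486, -0.511, 0.486]
contact_force: [0.9, 1.2, -0.2]
opening: 0.0263
```

Run:
```python
from h import *
st(W(-.0495,.100,.076),Rdown(1))
```

```text
t 8.32 tcp [0.4963 0.3551 0.0759] F [ 0.86  1.17 -0.18] M [ 0.28 -0.05 -0.02] open 0.0263 qpos [0.426 0.466 1.637 0.002 1.032 0.479]
 loc [-49.0228 153.9613  75.9187]  tool x [ 0.0049  0.0045 -1.    ] jaw [ 0.9985 -0.0548  0.0047]
 shift mm [ -3.5344 -53.8475   0.0813]
 turn [-0.0045  0.0049 -0.0019]
```

Request:
send_rows(
  series=[
    {"ax": -0.004, "ay": 0.005, "az": -0.002, "dx": -0.5, "dy": -8, "dz": 0, "hand": 26},
    {"ax": 0, "ay": 0, "az": 0, "dx": -0.5, "dy": -8, "dz": 0, "hand": 26},
    {"ax": 0, "ay": 0, "az": 0, "dx": -0.5, "dy": -8, "dz": 0, "hand": 26},
    {"ax": 0, "ay": 0, "az": 0, "dx": -0.5, "dy": -8, "dz": 0, "hand": 26},
    {"ax": 0, "ay": 0, "az": 0, "dx": -0.5, "dy": -8, "dz": 0, "hand": 26},
    {"ax": 0, "ay": 0, "az": 0, "dx": -0.5, "dy": -8, "dz": 0, "hand": 26},
    {"ax": 0, "ay": 0, "az": 0, "dx": -0.5, "dy": -8, "dz": 0, "hand": 26},
    {"ax": 0, "ay": 0, "az": 0, "dx": -0.5, "dy": -8, "dz": 0, "hand": 26},
  ],
)

```text
t: 8.98
tcp_pos: [0.4917, 0.284, 0.076]
eef_rot: [0.514, 0.486, -0.514, 0.485]
contact_force: [0.6, 1.8, 0.3]
opening: 0.026
```

Run:
```python
from h import *
st(W(-.0495,.00,.076),Rdown(1))
f=env.grab_frame("scene"); cv2.imwrite(f"pics/scene4.png",cv2.cvtColor(f,cv2.COLOR_RGB2BGR))
b=cv2.imread("pics/scene4.png")[130:270,220:420]; cv2.imwrite("pics/z4.png",cv2.resize(b,None,fx=4,fy=4,interpolation=cv2.INTER_CUBIC))
```

```text
t 8.98 tcp [0.4917 0.284  0.076 ] F [0.61 1.78 0.3 ] M [ 0.27 -0.08 -0.02] open 0.0260 qpos [0.314 0.392 1.746 0.001 1.004 0.372]
 loc [-49.5588  82.7158  76.0256]  tool x [-0.0005  0.001  -1.    ] jaw [ 0.9983 -0.0582 -0.0005]
 shift mm [ -4.6287 -82.5862  -0.0256]
 turn [-0.001  -0.0005  0.0015]
```

View pics/z4.png

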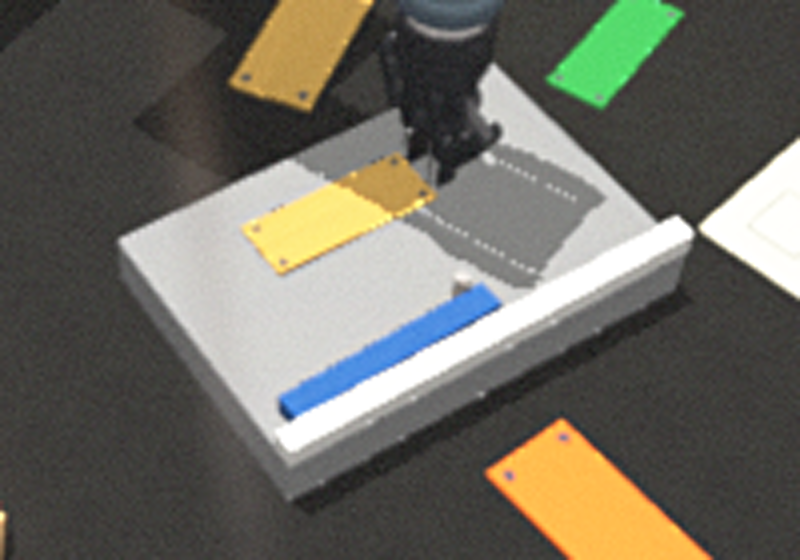

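Request:
send_rows(
  series=[
    {"ax": 0, "ay": 0, "az": 0, "dx": -0.5, "dy": -8.5, "dz": 0, "hand": 26},
    {"ax": 0, "ay": 0, "az": 0, "dx": -0.5, "dy": -8.5, "dz": 0, "hand": 26},
    {"ax": 0, "ay": 0, "az": 0, "dx": -0.5, "dy": -8.5, "dz": 0, "hand": 26},
    {"ax": 0, "ay": 0, "az": 0, "dx": -0.5, "dy": -8.5, "dz": 0, "hand": 26},
    {"ax": 0, "ay": 0, "az": 0, "dx": -0.5, "dy": -8.5, "dz": 0, "hand": 26},
    {"ax": 0, "ay": 0, "az": 0, "dx": -0.5, "dy": -8.5, "dz": 0, "hand": 26},
    {"ax": 0, "ay": 0, "az": 0, "dx": -0.5, "dy": -8.5, "dz": 0, "hand": 26},
    {"ax": 0, "ay": 0, "az": 0, "dx": -0.5, "dy": -8.5, "dz": 0, "hand": 26},
    {"ax": 0, "ay": 0, "az": 0, "dx": -0.5, "dy": -8.5, "dz": 0, "hand": 26},
    {"ax": 0, "ay": 0, "az": 0, "dx": -0.5, "dy": -8.5, "dz": 0, "hand": 26},
    {"ax": 0, "ay": 0, "az": 0, "dx": -0.5, "dy": -8.5, "dz": 0, "hand": 26},
    {"ax": 0, "ay": 0, "az": 0, "dx": -0.5, "dy": -8.5, "dz": 0, "hand": 26},
  ],
)

```text
t: 10.03
tcp_pos: [0.4846, 0.1706, 0.076]
eef_rot: [-0.514, -0.486, 0.514, -0.485]
contact_force: [0.7, 1.2, 0.6]
opening: 0.0259
```

```bash
python3 look.py 5;python3 - <<'E'
from h import *
b=cv2.imread("pics/scene5.png")[130:270,220:420]; cv2.imwrite("pics/z5.png",cv2.resize(b,None,fx=4,fy=4,interpolation=cv2.INTER_CUBIC))
m=cv2.inRange(cv2.cvtColor(cv2.imread("pics/scene5.png"),cv2.COLOR_BGR2HSV),(20,100,90),(32,255,255))
E
```

```text
t 10.03 tcp [0.4846 0.1706 0.076 ] F [0.71 1.21 0.58] M [ 0.22 -0.    0.04] open 0.0259 qpos [0.107 0.292 1.885 0.001 0.966 0.165]
 loc [-50.2092 -30.8655  76.0284]  tool x [-0.0009  0.0005 -1.    ] jaw [ 0.9983 -0.0581 -0.001 ]
bar scene [290 201  55  34 408]
bar top [219 167  71  12 634]
bar scene local [ 85.6 -47.9] relyaw 0.086 cost 0.79
bar top local [ 92.7 -50.9] relyaw 0.032 cost 0.37
bar both local [ 91.1 -52.5] relyaw 0.050 cost 1.19
blank scene [250 186  42  29 558]
blank top [259 218  47  26 979]
blank scene local [ -53.2 -116.7] relyaw 0.043 cost 0.43
blank top local [ -51.6 -135.2] relyaw -0.003 cost 0.40
blank both local [ -51.8 -121.1] relyaw 0.012 cost 0.84
```

View pics/z5.png

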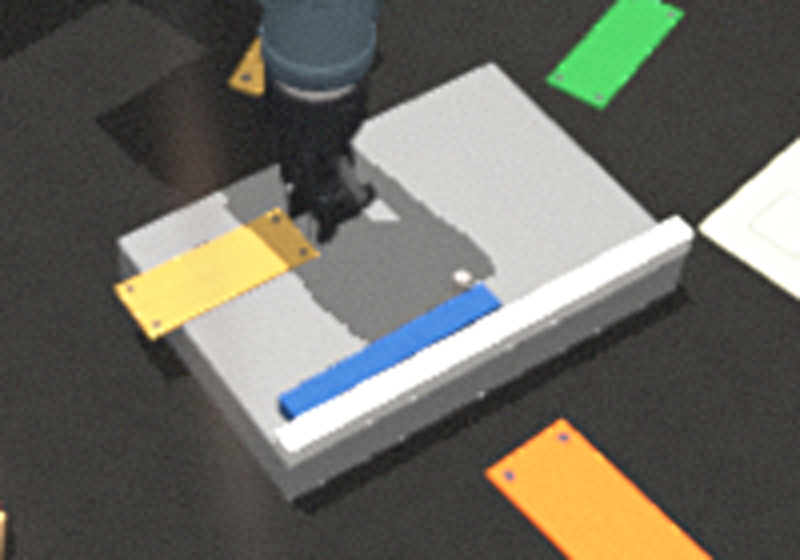

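View pics/top5.png

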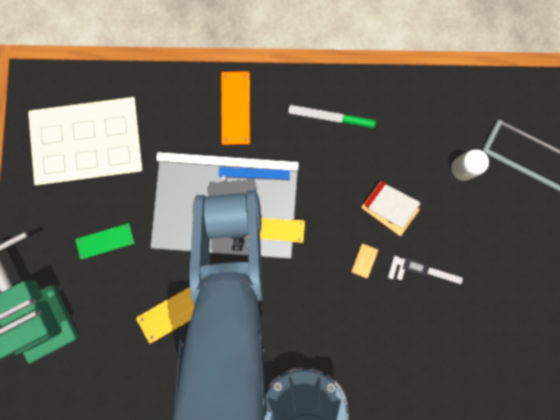

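Run:
```python
from h import *
for n in C:
    h=cv2.cvtColor(cv2.imread(f"pics/{n}5.png"),cv2.COLOR_BGR2HSV); m=cv2.inRange(h,(18,90,60),(34,255,255))
    roi=render(n,place(box(-.1,-.0,-.26,.1,.05,.06),PP,0))>.5; m[~roi]=0
    v,u=np.nonzero(m); L=local(PP,0,unproj(n,np.c_[u,v],.053))*1000
    for a in (-75,-65,-55,-45,-35,-28):
        s=L[abs(L[:,0]-a)<3]; 
        if len(s): print(n,a,s[:,1].min().round(1),s[:,1].max().round(1))
    for b in (-190,-170,-150,-130,-110,-90):
        s=L[abs(L[:,1]-b)<3]
        if len(s): print(n,"y",b,s[:,0].min().round(1),s[:,0].max().round(1))
```

```text
scene -75 -192.5 -42.3
scene -65 -193.0 -39.3
scene -55 -191.7 -40.7
scene -45 -190.3 -42.5
scene -35 -191.5 -41.7
scene -28 -192.7 -41.3
scene y -190 -79.3 -18.6
scene y -170 -78.0 -21.8
scene y -150 -78.3 -21.9
scene y -130 -76.9 -23.6
scene y -110 -79.0 -23.7
scene y -90 -77.7 -23.7
top -75 -196.3 -44.1
top -65 -195.6 -77.4
top -55 -194.8 -79.2
top -45 -196.7 -81.0
top -35 -196.1 -80.1
top -28 -195.6 -79.5
top y -190 -82.9 -19.9
top y -170 -81.9 -21.2
top y -150 -78.1 -25.4
top y -130 -77.0 -24.2
top y -110 -78.6 -25.7
top y -90 -77.4 -24.5
```

Request:
send_rows(
  series=[
    {"ax": 0, "ay": 0, "az": 0, "dx": -0.3, "dy": -5, "dz": 0, "hand": 26},
    {"ax": 0, "ay": 0, "az": 0, "dx": -0.3, "dy": -5, "dz": 0, "hand": 26},
    {"ax": 0, "ay": 0, "az": 0, "dx": -0.3, "dy": -5, "dz": 0, "hand": 26},
    {"ax": 0, "ay": 0, "az": 0, "dx": -0.3, "dy": -5, "dz": 0, "hand": 26},
    {"ax": 0, "ay": 0, "az": 0, "dx": 0, "dy": -3, "dz": 0, "hand": 26},
    {"ax": 0, "ay": 0, "az": 0, "dx": 0, "dy": 0, "dz": 0, "hand": 26},
  ],
)

```text
t: 10.63
tcp_pos: [0.4833, 0.1454, 0.076]
eef_rot: [-0.514, -0.485, 0.515, -0.485]
contact_force: [-0.6, 0.5, 0.6]
opening: 0.026
```

Run:
```python
from h import *
st(W(-.0505,-.056,.076),Rdown(1))
```

```text
t 10.63 tcp [0.4833 0.1454 0.076 ] F [-0.6   0.5   0.63] M [ 0.23 -0.05  0.04] open 0.0260 qpos [0.056 0.275 1.908 0.001 0.961 0.115]
 loc [-50.0699 -56.1622  76.0055]  tool x [-0.0012  0.0007 -1.    ] jaw [ 0.9982 -0.0592 -0.0012]
 shift mm [-0.4202  0.1863 -0.0055]
 turn [-0.0007 -0.0012  0.0025]
```

Request:
send_rows(
  series=[
    {"ax": 0, "ay": 0, "az": 0, "dx": 0.5, "dy": 10, "dz": 0, "hand": 26},
    {"ax": 0, "ay": 0, "az": 0, "dx": 0, "dy": 0, "dz": 15, "hand": 26},
    {"ax": 0, "ay": 0, "az": 0, "dx": 0, "dy": 0, "dz": 30, "hand": 26},
    {"ax": 0, "ay": 0, "az": 0, "dx": 0, "dy": 0, "dz": 30, "hand": 78},
    {"ax": 0, "ay": 0, "az": 0, "dx": -2, "dy": -35, "dz": 0, "hand": 78},
    {"ax": 0, "ay": 0, "az": 0, "dx": -2, "dy": -35, "dz": 0, "hand": 78},
    {"ax": 0, "ay": 0, "az": 0, "dx": -2, "dy": -35, "dz": 0, "hand": 78},
    {"ax": 0, "ay": 0, "az": 0, "dx": -2, "dy": -30, "dz": 0, "hand": 78},
    {"ax": 0, "ay": 0, "az": 0, "dx": 0, "dy": -10, "dz": 0, "hand": 78},
    {"ax": 0, "ay": 0, "az": 0, "dx": 0, "dy": 0, "dz": 0, "hand": 78},
  ],
)

```text
t: 11.47
tcp_pos: [0.4749, 0.0115, 0.1551]
eef_rot: [-0.512, -0.486, 0.514, -0.488]
contact_force: [0.2, 0.3, 0.5]
opening: 0.0781
```

Run:
```python
from h import *
st(W(-.0505,-.199,.056),Rdown(1))
for n in C:
    cv2.imwrite(f"pics/{n}6.png",cv2.cvtColor(env.grab_frame(n),cv2.COLOR_RGB2BGR))
    h=cv2.cvtColor(cv2.imread(f"pics/{n}6.png"),cv2.COLOR_BGR2HSV); m=cv2.inRange(h,(18,90,60),(34,255,255))
    roi=render(n,place(box(-.1,-.0,-.26,.0,.05,.06),PP,0))>.5; m[~roi]=0
    v,u=np.nonzero(m); L=local(PP,0,unproj(n,np.c_[u,v],.053))*1000
    for a in (-70,-60,-50,-40,-30):
        s=L[abs(L[:,0]-a)<3]; 
        if len(s): print(n,a,s[:,1].min().round(1),s[:,1].max().round(1))
    for b in (-205,-170,-150,-130,-110,-90):
        s=L[abs(L[:,1]-b)<3]
        if len(s): print(n,"y",b,s[:,0].min().round(1),s[:,0].max().round(1))
b=cv2.imread("pics/scene6.png")[130:270,220:420]; cv2.imwrite("pics/z6.png",cv2.resize(b,None,fx=4,fy=4,interpolation=cv2.INTER_CUBIC))
```

```text
t 11.47 tcp [0.4749 0.0115 0.1551] F [0.19 0.34 0.46] M [ 0.    0.01 -0.01] open 0.0781 qpos [-0.224  0.079  1.943 -0.003  1.12  -0.172]
 loc [ -50.8992 -190.3245  155.0575]  tool x [-0.0007 -0.003  -1.    ] jaw [ 0.9987 -0.0512 -0.0006]
 shift mm [ -0.093   -8.6842 -99.0575]
 turn [ 0.003  -0.0007 -0.0054]
scene -70 -219.2 -67.3
scene -60 -218.5 -66.3
scene -50 -218.8 -68.1
scene -40 -217.4 -67.2
scene -30 -218.5 -66.3
scene y -205 -82.4 -20.1
scene y -170 -78.0 -21.8
scene y -150 -68.2 -23.5
scene y -130 -82.0 -23.6
scene y -110 -75.6 -23.7
scene y -90 -77.7 -23.7
top -70 -164.5 -67.2
top -60 -103.1 -66.4
top -50 -102.7 -65.5
top -40 -104.5 -67.5
top -30 -106.3 -66.6
top y -170 -81.9 -73.9
top y -150 -78.1 -70.1
top y -130 -68.8 -68.8
top y -90 -80.0 -24.5
```

View pics/z6.png

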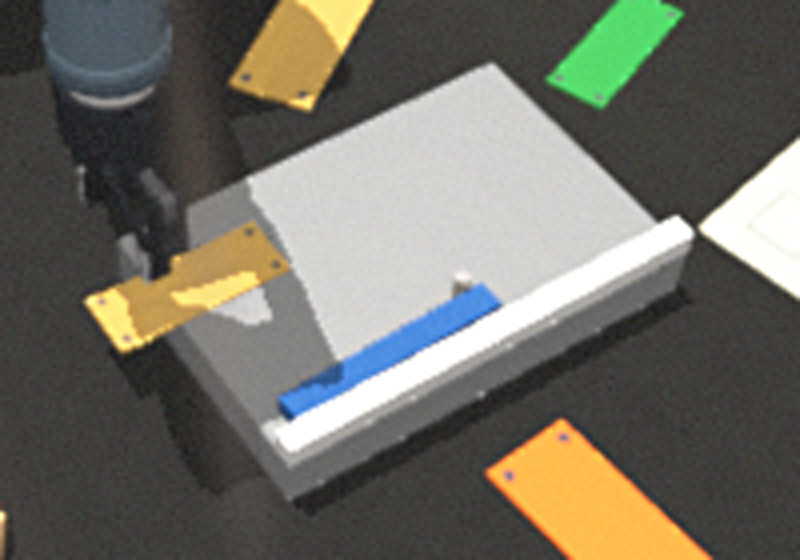

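Request:
send_rows(
  series=[
    {"ax": 0.003, "ay": 0, "az": -0.005, "dx": 0, "dy": -8, "dz": -20, "hand": 78},
    {"ax": 0, "ay": 0, "az": 0, "dx": 0, "dy": 0, "dz": -20, "hand": 78},
    {"ax": 0, "ay": 0, "az": 0, "dx": 0, "dy": 0, "dz": -15, "hand": 78},
    {"ax": 0, "ay": 0, "az": 0, "dx": 0, "dy": 0, "dz": 0, "hand": 78},
  ],
)

```text
t: 11.9
tcp_pos: [0.4762, 0.0111, 0.099]
eef_rot: [0.513, 0.488, -0.511, 0.487]
contact_force: [-0.6, 0.1, -0.2]
opening: 0.0778
```

Run:
```python
from h import *
st(W(-.0505,-.199,.0565),Rdown(1))
```

```text
t 11.90 tcp [0.4762 0.0111 0.099 ] F [-0.61  0.11 -0.24] M [0.02 0.03 0.  ] open 0.0778 qpos [-0.228  0.175  1.972  0.003  0.993 -0.18 ]
 loc [ -49.5878 -190.6388   98.9627]  tool x [ 0.0019  0.0021 -1.    ] jaw [ 0.9988 -0.0497  0.0018]
 shift mm [ -1.3846  -8.296  -42.4627]
 turn [-0.0021  0.0019 -0.007 ]
```

Request:
send_rows(
  series=[
    {"ax": -0.002, "ay": 0.002, "az": -0.007, "dx": -1, "dy": -8, "dz": 0, "hand": 78},
    {"ax": 0, "ay": 0, "az": 0, "dx": -1, "dy": -1, "dz": -10, "hand": 78},
    {"ax": 0, "ay": 0, "az": 0, "dx": 0, "dy": 0, "dz": -12, "hand": 78},
    {"ax": 0, "ay": 0, "az": 0, "dx": 0, "dy": 0, "dz": -10, "hand": 78},
    {"ax": 0, "ay": 0, "az": 0, "dx": 0, "dy": 0, "dz": -5, "hand": 78},
    {"ax": 0, "ay": 0, "az": 0, "dx": 0, "dy": 0, "dz": 0, "hand": 78},
  ],
)

```text
t: 12.4
tcp_pos: [0.4756, 0.0051, 0.0614]
eef_rot: [0.513, 0.486, -0.512, 0.487]
contact_force: [0.1, 0.8, 0.3]
opening: 0.0779
```

Run:
```python
from h import *
st(W(-.0505,-.199,.0565),Rdown(1))
```

```text
t 12.40 tcp [0.4756 0.0051 0.0614] F [0.13 0.82 0.3 ] M [ 0.02 -0.01  0.03] open 0.0779 qpos [-0.24   0.245  1.986  0.001  0.908 -0.188]
 loc [ -49.8394 -196.5912   61.3981]  tool x [ 0.0021 -0.0001 -1.    ] jaw [ 0.9987 -0.0517  0.0021]
 shift mm [-0.7961 -2.3675 -4.8981]
 turn [ 0.0001  0.0021 -0.005 ]
```

Request:
send_rows(
  series=[
    {"ax": 0, "ay": 0.002, "az": -0.005, "dx": -1, "dy": -2, "dz": -5, "hand": 78},
    {"ax": 0, "ay": 0, "az": 0, "dx": 0, "dy": 0, "dz": -1, "hand": 65},
    {"ax": 0, "ay": 0, "az": 0, "dx": 0, "dy": 0, "dz": 0, "hand": 60},
    {"ax": 0, "ay": 0, "az": 0, "dx": 0, "dy": 0, "dz": 0, "hand": 50},
    {"ax": 0, "ay": 0, "az": 0, "dx": 0, "dy": 0, "dz": 0, "hand": 45},
    {"ax": 0, "ay": 0, "az": 0, "dx": 0, "dy": 0, "dz": 0, "hand": 40},
    {"ax": 0, "ay": 0, "az": 0, "dx": 0, "dy": 0, "dz": 0, "hand": 40},
  ],
  force=60,
)

```text
t: 12.98
tcp_pos: [0.475, 0.0029, 0.0562]
eef_rot: [0.514, 0.485, -0.514, 0.486]
contact_force: [0.3, 0.2, -1.2]
opening: 0.0542
```

Run:
```python
from h import *
st(W(-.0505,-.199,.0565),Rdown(1))
cv2.imwrite(f"pics/scene7.png",cv2.cvtColor(env.grab_frame("scene"),cv2.COLOR_RGB2BGR))
b=cv2.imread("pics/scene7.png")[130:270,180:380]; cv2.imwrite("pics/z7.png",cv2.resize(b,None,fx=4,fy=4,interpolation=cv2.INTER_CUBIC))
```

```text
t 12.98 tcp [0.475  0.0029 0.0562] F [ 0.33  0.22 -1.2 ] M [0.02 0.08 0.04] open 0.0542 qpos [-0.244  0.255  1.988 -0.     0.898 -0.187]
 loc [ -50.332  -198.84     56.2238]  tool x [ 0.0005 -0.0002 -1.    ] jaw [ 0.9984 -0.0571  0.0005]
 shift mm [-0.1768 -0.1502  0.2762]
 turn [0.0002 0.0005 0.0004]
```

View pics/z7.png

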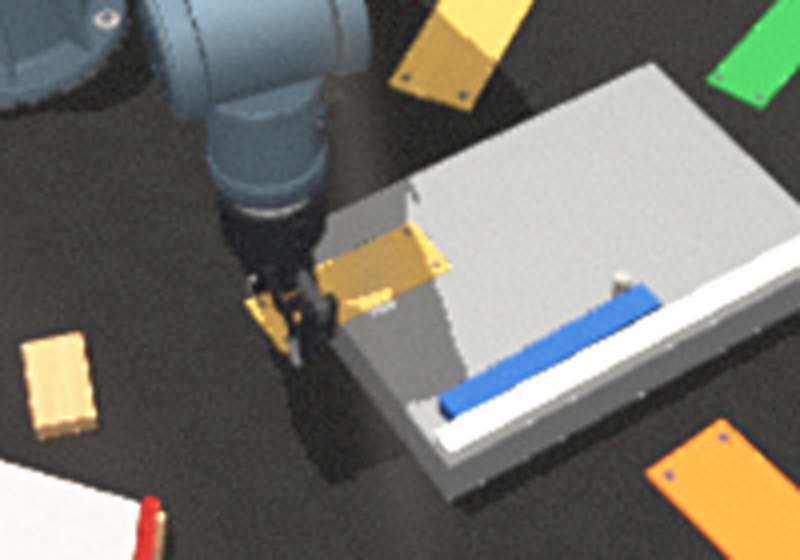

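Request:
send_rows(
  series=[
    {"ax": 0, "ay": 0, "az": 0, "dx": 0, "dy": 0, "dz": 2, "hand": 40},
    {"ax": 0, "ay": 0, "az": 0, "dx": 0, "dy": 0, "dz": 5, "hand": 40},
    {"ax": 0, "ay": 0, "az": 0, "dx": 0, "dy": 0, "dz": 8, "hand": 40},
    {"ax": 0, "ay": 0, "az": 0, "dx": 0, "dy": 0, "dz": 10, "hand": 40},
    {"ax": 0, "ay": 0, "az": 0, "dx": 0, "dy": 0, "dz": 10, "hand": 40},
    {"ax": 0, "ay": 0, "az": 0, "dx": 0, "dy": 0, "dz": 10, "hand": 40},
    {"ax": 0, "ay": 0, "az": 0, "dx": 0, "dy": 0, "dz": 0, "hand": 40},
    {"ax": 0, "ay": 0, "az": 0, "dx": 0, "dy": 0, "dz": 0, "hand": 40},
  ],
  force=90,
)

```text
t: 13.7
tcp_pos: [0.4755, 0.0027, 0.1071]
eef_rot: [0.515, 0.484, -0.514, 0.487]
contact_force: [-0.6, -0.1, -2.2]
opening: 0.0527
```

Run:
```python
from h import *
st(W(-.0505,-.199,.0565),Rdown(1))
cv2.imwrite(f"pics/scene8.png",cv2.cvtColor(env.grab_frame("scene"),cv2.COLOR_RGB2BGR))
b=cv2.imread("pics/scene8.png")[130:270,180:380]; cv2.imwrite("pics/z8.png",cv2.resize(b,None,fx=4,fy=4,interpolation=cv2.INTER_CUBIC))
```

```text
t 13.70 tcp [0.4755 0.0027 0.1071] F [-0.55 -0.11 -2.25] M [-0.11  0.04  0.04] open 0.0527 qpos [-0.244  0.158  1.972 -0.     1.009 -0.187]
 loc [ -49.778  -199.0405  107.1085]  tool x [ 0.003  -0.0012 -1.    ] jaw [ 0.9984 -0.057   0.0031]
 shift mm [ -0.7186   0.0814 -50.6085]
 turn [0.0012 0.003  0.0004]
```

View pics/z8.png

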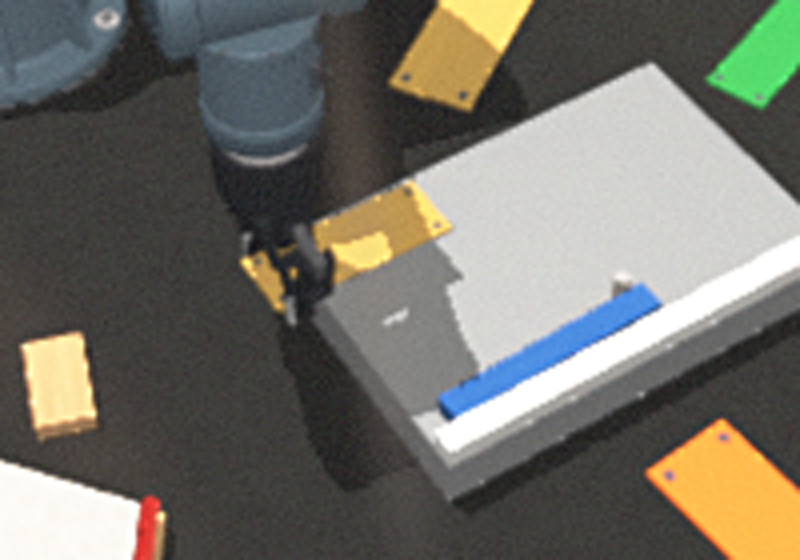

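Run:
```python
from h import *
for dz in (0,-.01,-.02,-.03):
    P=place(np.array([[-.0785,-.0675,0],[-.0225,-.0675,0]]),PP,.1035+dz); q=(proj("scene",P)-[180,130]+.5)*4; print(dz,q.round(0).tolist())
```

```text
0 [[412.0, 180.0], [451.0, 227.0]]
-0.01 [[412.0, 188.0], [451.0, 236.0]]
-0.02 [[412.0, 197.0], [451.0, 244.0]]
-0.03 [[412.0, 206.0], [451.0, 253.0]]
```

```bash
cat >> h.py <<'E'
BED=np.array([.573,-.1884,-2.20])
def bedR(p=BED): return R.from_euler('z',p[2])*R.from_euler('y',-np.radians(32))
def bed2w(P,p=BED): return bedR(p).apply(np.atleast_2d(P))[0]+[p[0],p[1],.032]
def w2bed(P,p=BED): return bedR(p).inv().apply(np.atleast_2d(P)-[p[0],p[1],.032])[0]
# blank axes on bed: y=-u, z=n
def blankR(p=BED):
    B=bedR(p).as_matrix(); y=-B[:,0]; z=B[:,2]; return R.from_matrix(np.c_[np.cross(y,z),y,z])
REL=R.from_euler('z',PP[2]).inv()*Rdown(1)   # tool in blank frame
OFF=np.array([0,-.0563,.0047])
def goal(bx,by,bz): # blank centre in bed frame -> tcp,R
    Rb=blankR(); return bed2w([bx,by,bz])+Rb.apply(OFF), Rb*REL
def bstat():
    o=env.get_obs(); Rt=R.from_quat(o["eef_rot"]); Rb=Rt*REL.inv()
    c=o["tcp_pos"]-Rb.apply(OFF); print(" blank(by grip) in bed mm",w2bed(c)*1000,"z-angle",np.degrees(np.arccos(Rb.apply([0,0,1])@bedR().apply([0,0,1]))), "y/x angle",np.degrees(np.arccos(-Rb.apply([0,1,0])@bedR().apply([1,0,0]))))
E
python3 - <<'E'
from h import *
t,Rg=goal(.08,0,.06); print(t)
st(t,Rg); bstat(); print("tool x goal",Rg.apply([1,0,0]))
t,Rg=goal(.076,0,.0015); print(t)
E
```

```text
[ 0.5252 -0.2541  0.1591]
t 13.75 tcp [0.4758 0.0026 0.1072] F [ 0.19 -0.21 -1.51] M [-0.13 -0.05 -0.  ] open 0.0528 qpos [-0.244  0.158  1.971 -0.     1.009 -0.187]
 loc [ -49.4679 -199.1167  107.1796]  tool x [ 0.0036 -0.0013 -1.    ] jaw [ 0.9984 -0.0571  0.0037]
 shift mm [  49.3253 -256.7399   51.9171]
 turn [-0.5308  0.1935 -0.5581]
 blank(by grip) in bed mm [ -85.2969 -221.434   136.3354] z-angle 32.061652505579424 y/x angle 44.47218864954057
tool x goal [-0.3119 -0.4284 -0.848 ]
[ 0.5089 -0.2765  0.1074]
```

Request:
send_rows(
  series=[
    {"ax": 0, "ay": 0, "az": 0, "dx": 2, "dy": -15, "dz": 20, "hand": 40},
    {"ax": 0, "ay": 0, "az": 0, "dx": 4, "dy": -22, "dz": 20, "hand": 40},
    {"ax": -0.026, "ay": 0.01, "az": -0.028, "dx": 4, "dy": -22, "dz": 20, "hand": 40},
    {"ax": -0.053, "ay": 0.019, "az": -0.056, "dx": 4, "dy": -22, "dz": 20, "hand": 40},
    {"ax": -0.053, "ay": 0.019, "az": -0.056, "dx": 4, "dy": -22, "dz": 0, "hand": 40},
    {"ax": -0.053, "ay": 0.019, "az": -0.056, "dx": 4, "dy": -22, "dz": 0, "hand": 40},
    {"ax": -0.053, "ay": 0.019, "az": -0.056, "dx": 4, "dy": -22, "dz": 0, "hand": 40},
    {"ax": -0.053, "ay": 0.019, "az": -0.056, "dx": 4, "dy": -22, "dz": 0, "hand": 40},
    {"ax": -0.053, "ay": 0.019, "az": -0.056, "dx": 4, "dy": -22, "dz": 0, "hand": 40},
    {"ax": -0.053, "ay": 0.019, "az": -0.056, "dx": 4, "dy": -20, "dz": 0, "hand": 40},
    {"ax": -0.04, "ay": 0.015, "az": -0.04, "dx": 4, "dy": -10, "dz": 0, "hand": 40},
    {"ax": 0, "ay": 0, "az": 0, "dx": 0, "dy": 0, "dz": 0, "hand": 40},
  ],
)

```text
t: 14.75
tcp_pos: [0.5147, -0.2271, 0.1866]
eef_rot: [-0.449, -0.26, 0.75, -0.41]
contact_force: [-0.5, 0.6, -3.2]
opening: 0.0527
```

Run:
```python
from h import *
t,Rg=goal(.08,0,.06)
st(t,Rg); bstat()
```

```text
t 14.75 tcp [ 0.5147 -0.2271  0.1866] F [-0.48  0.65 -3.2 ] M [ 0.27 -0.14 -0.01] open 0.0527 qpos [-0.389  0.348  1.621 -0.485  1.313  0.321]
 loc [   2.3372 -426.2968  186.5948]  tool x [-0.2598 -0.3811 -0.8873] jaw [ 0.8489 -0.528  -0.0218]
 shift mm [ 10.4776 -26.9891 -27.4981]
 turn [-0.0782  0.0264 -0.0719]
 blank(by grip) in bed mm [ 81.2522 -28.4851  96.0196] z-angle 4.616791311950063 y/x angle 6.192650738357134
```

Request:
send_rows(
  series=[
    {"ax": -0.04, "ay": 0.013, "az": -0.036, "dx": 4, "dy": -10, "dz": -8, "hand": 40},
    {"ax": -0.038, "ay": 0.013, "az": -0.036, "dx": 3, "dy": -10, "dz": -10, "hand": 40},
    {"ax": 0, "ay": 0, "az": 0, "dx": 3, "dy": -6, "dz": -8, "hand": 40},
    {"ax": 0, "ay": 0, "az": 0, "dx": 0, "dy": 0, "dz": 0, "hand": 40},
    {"ax": 0, "ay": 0, "az": 0, "dx": 0, "dy": 0, "dz": 0, "hand": 40},
  ],
)

```text
t: 15.17
tcp_pos: [0.5239, -0.2515, 0.1562]
eef_rot: [-0.432, -0.224, 0.779, -0.396]
contact_force: [0.8, -0.0, -1.6]
opening: 0.0525
```

Run:
```python
from h import *
t,Rg=goal(.08,0,.03)
st(t,Rg); bstat()
for n in C:
    cv2.imwrite(f"pics/{n}9.png",cv2.cvtColor(env.grab_frame(n),cv2.COLOR_RGB2BGR))
b=cv2.imread("pics/scene9.png")[160:310,110:310]; cv2.imwrite("pics/z9.png",cv2.resize(b,None,fx=4,fy=4,interpolation=cv2.INTER_CUBIC))
```

```text
t 15.17 tcp [ 0.5239 -0.2515  0.1562] F [ 0.75 -0.03 -1.57] M [ 0.27 -0.16 -0.01] open 0.0525 qpos [-0.392  0.453  1.568 -0.556  1.313  0.43 ]
 loc [  12.8996 -450.084   156.2391]  tool x [-0.3132 -0.4223 -0.8506] jaw [ 0.8101 -0.5863 -0.0073]
 shift mm [ -8.0756 -15.4947 -22.5838]
 turn [-0.0082 -0.003  -0.0027]
 blank(by grip) in bed mm [77.2922 -2.9584 58.5855] z-angle 0.3889753577799815 y/x angle 0.45111849017038436
```

View pics/z9.png

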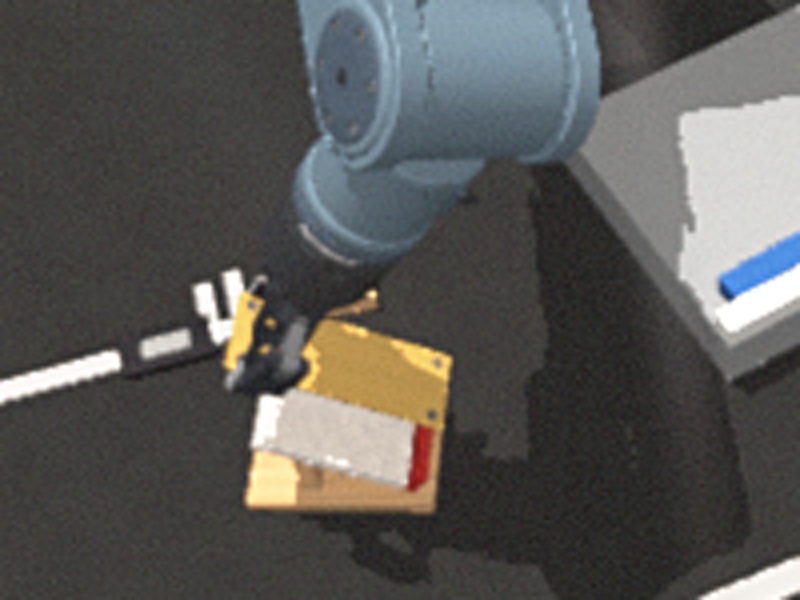

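View pics/top9.png

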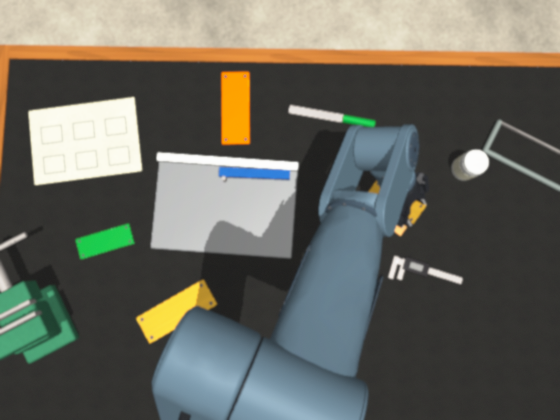

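Request:
send_rows(
  series=[
    {"ax": -0.008, "ay": -0.003, "az": -0.003, "dx": -4, "dy": -8, "dz": -11, "hand": 40},
    {"ax": 0, "ay": 0, "az": 0, "dx": -4, "dy": -8, "dz": -11, "hand": 40},
    {"ax": 0, "ay": 0, "az": 0, "dx": -1, "dy": -2, "dz": -5, "hand": 40},
    {"ax": 0, "ay": 0, "az": 0, "dx": 0, "dy": 0, "dz": 0, "hand": 40},
    {"ax": 0, "ay": 0, "az": 0, "dx": 0, "dy": 0, "dz": 0, "hand": 40},
  ],
)

```text
t: 15.68
tcp_pos: [0.5151, -0.2695, 0.1322]
eef_rot: [-0.434, -0.219, 0.778, -0.398]
contact_force: [0.9, 0.6, -2.3]
opening: 0.053
```

```bash
cat > look2.py <<'E'
import sys
from h import *
bstat()
t,Rg=goal(float(sys.argv[2]),float(sys.argv[3]),float(sys.argv[4])); st(t,Rg)
tag=sys.argv[1]
cv2.imwrite(f"pics/scene{tag}.png",cv2.cvtColor(env.grab_frame("scene"),cv2.COLOR_RGB2BGR))
z=cv2.resize(cv2.imread(f"pics/scene{tag}.png")[200:310,140:270],None,fx=5,fy=5,interpolation=cv2.INTER_CUBIC); cv2.imwrite(f"pics/z{tag}.png",z)
# blank's predicted outline for given grip
o=env.get_obs(); Rb=R.from_quat(o["eef_rot"])*REL.inv(); c=o["tcp_pos"]-Rb.apply(OFF)
q=(proj("scene",Rb.apply([[-.028,-.075,.0015],[.028,-.075,.0015],[.028,.075,.0015],[-.028,.075,.0015]])+c)-[140,200]+.5)*5
cv2.polylines(z,[q.astype(np.int32)],True,(255,0,255),1); 
q=(proj("scene",[bed2w(p) for p in ([0,-.04,0],[.108,-.04,0],[.108,.04,0],[0,.04,0])])-[140,200]+.5)*5
cv2.polylines(z,[q.astype(np.int32)],True,(0,255,0),1); cv2.imwrite(f"pics/zo{tag}.png",z)
E
python3 look2.py 10 .08 0 .008
```

```text
blank(by grip) in bed mm [81.2967  1.0277 27.6443] z-angle 0.36222790605818755 y/x angle 0.2150522714564083
t 15.68 tcp [ 0.5151 -0.2695  0.1322] F [ 0.9   0.58 -2.26] M [ 0.24 -0.18 -0.02] open 0.0530 qpos [-0.423  0.473  1.597 -0.576  1.248  0.442]
 loc [   5.181  -468.6077  132.1786]  tool x [-0.3059 -0.429  -0.85  ] jaw [ 0.8097 -0.5869  0.0048]
 shift mm [ -6.1805  -6.8639 -17.1803]
 turn [-0.0001  0.006  -0.002 ]
```

View pics/zo10.png

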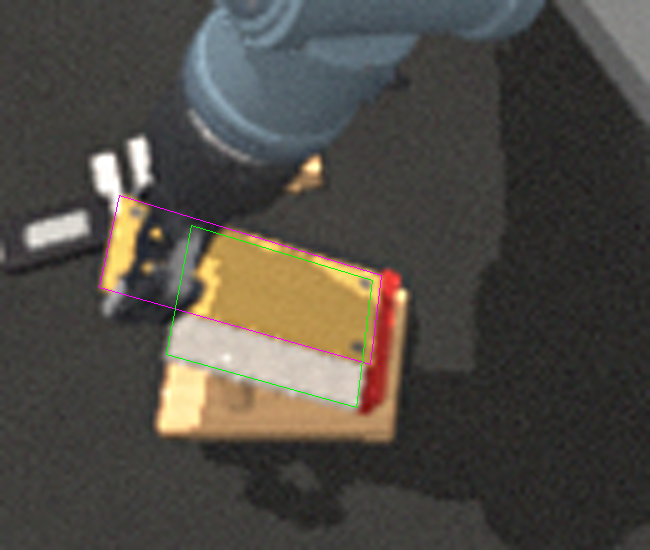

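Request:
send_rows(
  series=[
    {"ax": 0, "ay": 0.006, "az": -0.002, "dx": -3, "dy": -3, "dz": -8, "hand": 40},
    {"ax": 0, "ay": 0, "az": 0, "dx": -2, "dy": -3, "dz": -7, "hand": 40},
    {"ax": 0, "ay": 0, "az": 0, "dx": -1, "dy": -1, "dz": -2, "hand": 40},
    {"ax": 0, "ay": 0, "az": 0, "dx": 0, "dy": 0, "dz": 0, "hand": 40},
  ],
)

```text
t: 16.07
tcp_pos: [0.5097, -0.2769, 0.1149]
eef_rot: [-0.433, -0.22, 0.779, -0.397]
contact_force: [-0.4, 0.2, -2.0]
opening: 0.0528
```

```bash
python3 look2.py 11 .08 0 .0015
```

```text
blank(by grip) in bed mm [79.8996  0.9202  7.9666] z-angle 0.11348750489590968 y/x angle 0.03494020436020764
t 16.07 tcp [ 0.5097 -0.2769  0.1149] F [-0.37  0.18 -1.99] M [ 0.28 -0.18  0.02] open 0.0528 qpos [-0.437  0.495  1.608 -0.587  1.218  0.45 ]
 loc [   0.1831 -476.2592  114.8902]  tool x [-0.31   -0.4291 -0.8484] jaw [ 0.809  -0.5878  0.0017]
 shift mm [-2.7841 -2.2927 -5.4043]
 turn [ 0.0005  0.0017 -0.0009]
```

Request:
send_rows(
  series=[
    {"ax": 0, "ay": 0.001, "az": 0, "dx": -1.4, "dy": -1.3, "dz": -3, "hand": 40},
    {"ax": 0, "ay": 0, "az": 0, "dx": -0.6, "dy": -0.8, "dz": -1.6, "hand": 40},
    {"ax": 0, "ay": 0, "az": 0, "dx": 0, "dy": 0, "dz": 0, "hand": 40},
  ],
)

```text
t: 16.37
tcp_pos: [0.5081, -0.2791, 0.1105]
eef_rot: [-0.432, -0.22, 0.779, -0.397]
contact_force: [-0.7, 1.1, 0.7]
opening: 0.0528
```

Run:
```python
from h import *
bstat(); t,Rg=goal(.08,0,.0015); st(t,Rg)
o=env.get_obs(); print("F bed",bedR().inv().apply(o["contact_force"]))
```

```text
blank(by grip) in bed mm [79.8376  0.8498  2.7562] z-angle 0.11096162470124278 y/x angle 0.01362350473435972
t 16.37 tcp [ 0.5081 -0.2791  0.1105] F [-0.67  1.14  0.73] M [ 0.33 -0.11 -0.03] open 0.0528 qpos [-0.441  0.5    1.612 -0.591  1.209  0.452]
 loc [  -1.319  -478.4961  110.4581]  tool x [-0.3102 -0.4295 -0.8481] jaw [ 0.8092 -0.5876  0.0015]
 shift mm [-1.1576 -0.1445 -0.9722]
 turn [ 0.0008  0.0013 -0.0012]
F bed [-0.0597 -1.2143  0.8981]
```

Request:
send_rows(
  series=[
    {"ax": 0, "ay": 0, "az": 0, "dx": -0.4, "dy": -0.5, "dz": -1, "hand": 40},
    {"ax": 0, "ay": 0, "az": 0, "dx": 0.8, "dy": 1, "dz": -1, "hand": 40},
    {"ax": 0, "ay": 0, "az": 0, "dx": 0.8, "dy": 1, "dz": -0.8, "hand": 40},
    {"ax": 0, "ay": 0, "az": 0, "dx": 0, "dy": 0, "dz": 0, "hand": 40},
  ],
)

```text
t: 16.7
tcp_pos: [0.5102, -0.2777, 0.1092]
eef_rot: [-0.433, -0.219, 0.779, -0.398]
contact_force: [-1.6, 0.5, -2.3]
opening: 0.0528
```

Run:
```python
from h import *
bstat(); t,Rg=goal(.076,0,.0015); st(t,Rg)
o=env.get_obs(); print("F bed",bedR().inv().apply(o["contact_force"]))
```

```text
blank(by grip) in bed mm [77.1876  1.8907  2.9098] z-angle 0.23239751312535625 y/x angle 0.0562127071700605
t 16.70 tcp [ 0.5102 -0.2777  0.1092] F [-1.59  0.53 -2.26] M [ 0.39 -0.2  -0.03] open 0.0528 qpos [-0.438  0.504  1.609 -0.591  1.209  0.457]
 loc [   0.7599 -477.0538  109.197 ]  tool x [-0.3086 -0.4309 -0.848 ] jaw [ 0.8093 -0.5874  0.004 ]
 shift mm [-1.3186  1.2759 -1.8308]
 turn [ 0.0024  0.0031 -0.0013]
F bed [-0.7684 -1.6003 -2.1854]
```

Request:
send_rows(
  series=[
    {"ax": 0.002, "ay": 0.003, "az": 0, "dx": -0.8, "dy": 0, "dz": -1.5, "hand": 40},
    {"ax": 0, "ay": 0, "az": 0, "dx": -0.5, "dy": 0, "dz": -1.3, "hand": 40},
    {"ax": 0, "ay": 0, "az": 0, "dx": -0.2, "dy": 0, "dz": -1, "hand": 40},
    {"ax": 0, "ay": 0, "az": 0, "dx": 0, "dy": 0, "dz": 0, "hand": 40},
  ],
)

```text
t: 17.03
tcp_pos: [0.5101, -0.278, 0.1086]
eef_rot: [-0.432, -0.219, 0.779, -0.398]
contact_force: [-1.0, 4.0, 2.2]
opening: 0.0526
```

Run:
```python
from h import *
bstat(); t,Rg=goal(.076,0,.0005); st(t,Rg)
o=env.get_obs(); print("F bed",bedR().inv().apply(o["contact_force"]))
```

```text
blank(by grip) in bed mm [77.1436  1.9293  2.174 ] z-angle 0.21733146514880844 y/x angle 0.0988473840315451
t 17.03 tcp [ 0.5101 -0.278   0.1086] F [-1.04  3.96  2.21] M [ 0.56  0.08 -0.2 ] open 0.0526 qpos [-0.438  0.506  1.608 -0.592  1.209  0.458]
 loc [   0.6517 -477.343   108.6178]  tool x [-0.3099 -0.4316 -0.8472] jaw [ 0.8093 -0.5874  0.0032]
 shift mm [-1.5061  1.13   -2.0997]
 turn [ 0.0032  0.0016 -0.0014]
F bed [-1.0245 -3.1679  3.2513]
```

Request:
send_rows(
  series=[
    {"ax": 0, "ay": 0, "az": 0, "dx": 1, "dy": 1.4, "dz": -1.6, "hand": 40},
    {"ax": 0, "ay": 0, "az": 0, "dx": 0.8, "dy": 1.2, "dz": -1.4, "hand": 40},
    {"ax": 0, "ay": 0, "az": 0, "dx": 0.5, "dy": 0.7, "dz": -0.9, "hand": 40},
    {"ax": 0, "ay": 0, "az": 0, "dx": 0, "dy": 0, "dz": 0, "hand": 40},
  ],
)

```text
t: 17.37
tcp_pos: [0.5116, -0.2768, 0.1078]
eef_rot: [-0.429, -0.217, 0.781, -0.399]
contact_force: [1.2, 3.2, 0.9]
opening: 0.0527
```

```bash
python3 look2.py 12 .075 0 .0015;python3 - <<'E'
from h import *
o=env.get_obs(); print("F bed",bedR().inv().apply(o["contact_force"]))
E
```

```text
blank(by grip) in bed mm [75.1714  2.5344  2.0476] z-angle 0.526183442992931 y/x angle 0.503209663366632
t 17.37 tcp [ 0.5116 -0.2768  0.1078] F [1.22 3.16 0.92] M [ 0.61 -0.27 -0.1 ] open 0.0527 qpos [-0.432  0.512  1.603 -0.598  1.214  0.466]
 loc [   2.1049 -476.0867  107.7801]  tool x [-0.3136 -0.4362 -0.8434] jaw [ 0.8086 -0.5883  0.0036]
 shift mm [-2.2172  1.0721 -0.9438]
 turn [ 0.0091 -0.0022 -0.0002]
F bed [ 1.6031 -2.5256  3.5527]
```

View pics/zo12.png

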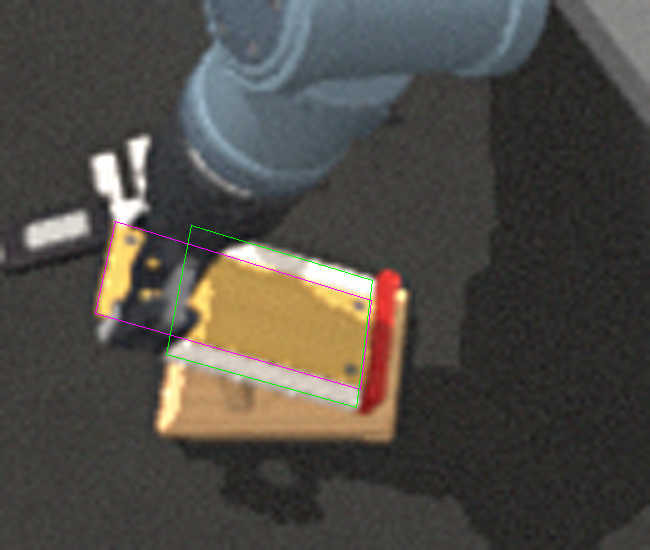

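Request:
send_rows(
  series=[
    {"ax": 0.008, "ay": -0.002, "az": 0, "dx": -0.3, "dy": -0.4, "dz": -1.2, "hand": 40},
    {"ax": 0, "ay": 0, "az": 0, "dx": -0.3, "dy": -0.4, "dz": -1, "hand": 40},
    {"ax": 0, "ay": 0, "az": 0, "dx": 0, "dy": 0, "dz": 0, "hand": 40},
    {"ax": 0, "ay": 0, "az": 0, "dx": 0, "dy": 0, "dz": 0, "hand": 40},
    {"ax": 0, "ay": 0, "az": 0, "dx": 0, "dy": 0, "dz": 0, "hand": 40},
  ],
)

```text
t: 17.83
tcp_pos: [0.5116, -0.2769, 0.1076]
eef_rot: [-0.432, -0.219, 0.78, -0.397]
contact_force: [-1.5, 0.6, 2.3]
opening: 0.0526
```

```bash
python3 look2.py 13 .075 0 .0015;python3 - <<'E'
from h import *
o=env.get_obs(); print("F bed",bedR().inv().apply(o["contact_force"]))
E
```

```text
blank(by grip) in bed mm [75.1237  2.5168  2.2846] z-angle 0.08499406412274861 y/x angle 0.07707185095209397
t 17.83 tcp [ 0.5116 -0.2769  0.1076] F [-1.48  0.63  2.26] M [ 0.11  0.06 -0.1 ] open 0.0526 qpos [-0.435  0.511  1.603 -0.59   1.212  0.459]
 loc [   2.1125 -476.192   107.6243]  tool x [-0.3119 -0.4298 -0.8474] jaw [ 0.8085 -0.5885  0.0009]
 shift mm [-2.2188  1.1777 -0.788 ]
 turn [ 0.0016 -0.     -0.    ]
F bed [ 2.1869 -2.3291  3.9637]
```

View pics/z13.png

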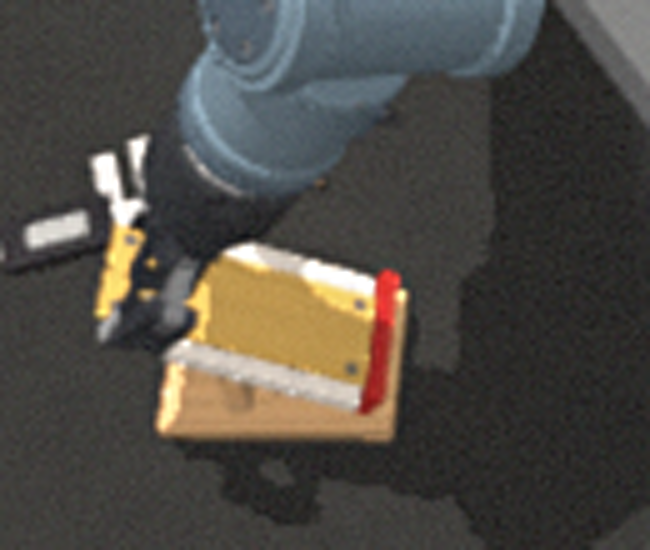

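Request:
send_rows(
  series=[
    {"ax": 0, "ay": 0, "az": 0, "dx": 0, "dy": 0, "dz": 0, "hand": 54},
    {"ax": 0, "ay": 0, "az": 0, "dx": 0, "dy": 0, "dz": 0, "hand": 58},
    {"ax": 0, "ay": 0, "az": 0, "dx": 0, "dy": 0, "dz": 0, "hand": 64},
    {"ax": 0, "ay": 0, "az": 0, "dx": 0, "dy": 0, "dz": 0, "hand": 72},
    {"ax": 0, "ay": 0, "az": 0, "dx": 0, "dy": 0, "dz": 0, "hand": 74},
    {"ax": 0, "ay": 0, "az": 0, "dx": 0, "dy": 0, "dz": 0, "hand": 74},
  ],
)

```text
t: 18.38
tcp_pos: [0.5115, -0.2771, 0.1055]
eef_rot: [-0.432, -0.22, 0.779, -0.397]
contact_force: [0.4, 0.6, -1.2]
opening: 0.0741
```

```bash
python3 look2.py 14 .075 0 .0015
```

```text
blank(by grip) in bed mm [74.1491  2.4722  0.4414] z-angle 0.016507216911407233 y/x angle 0.011910196581265914
t 18.38 tcp [ 0.5115 -0.2771  0.1055] F [ 0.39  0.57 -1.23] M [ 0.23 -0.16  0.01] open 0.0741 qpos [-0.436  0.514  1.604 -0.59   1.209  0.459]
 loc [   2.0049 -476.3502  105.49  ]  tool x [-0.3117 -0.4286 -0.848 ] jaw [ 0.8087 -0.5882  0.0001]
 shift mm [-2.1024  1.3296  1.3463]
 turn [ 0.0001  0.0001 -0.0003]
```

View pics/z14.png

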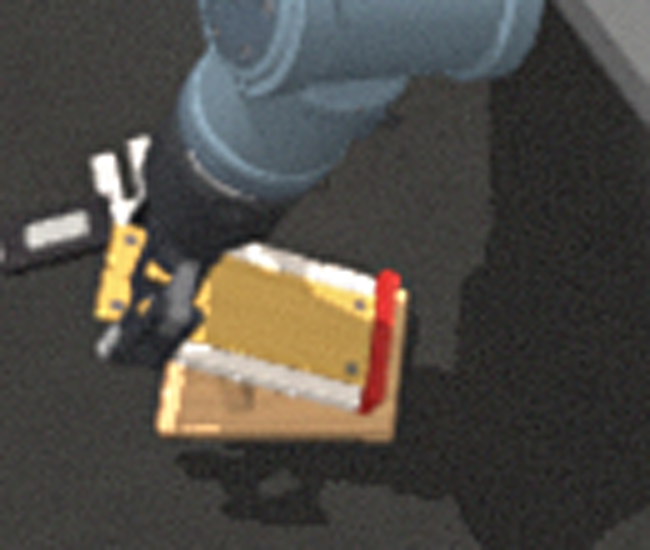

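Request:
send_rows(
  series=[
    {"ax": 0, "ay": 0, "az": 0, "dx": 1.5, "dy": 2, "dz": 4, "hand": 74},
    {"ax": 0, "ay": 0, "az": 0, "dx": 3, "dy": 4, "dz": 8, "hand": 74},
    {"ax": 0, "ay": 0, "az": 0, "dx": 5, "dy": 7, "dz": 14, "hand": 74},
    {"ax": 0, "ay": 0, "az": 0, "dx": 8, "dy": 11, "dz": 22, "hand": 74},
    {"ax": 0, "ay": 0, "az": 0, "dx": 8, "dy": 11, "dz": 22, "hand": 74},
    {"ax": 0, "ay": 0, "az": 0, "dx": 4, "dy": 11, "dz": 25, "hand": 74},
    {"ax": 0, "ay": 0, "az": 0, "dx": 0, "dy": 30, "dz": 25, "hand": 74},
    {"ax": 0, "ay": 0, "az": 0, "dx": -10, "dy": 35, "dz": 10, "hand": 74},
    {"ax": 0, "ay": 0, "az": 0, "dx": -20, "dy": 35, "dz": 0, "hand": 74},
    {"ax": 0, "ay": 0, "az": 0, "dx": -20, "dy": 35, "dz": 0, "hand": 74},
    {"ax": 0, "ay": 0, "az": 0, "dx": -20, "dy": 35, "dz": 0, "hand": 74},
    {"ax": 0, "ay": 0, "az": 0, "dx": 0, "dy": 0, "dz": 0, "hand": 74},
  ],
)

```text
t: 19.43
tcp_pos: [0.4708, -0.0503, 0.2499]
eef_rot: [-0.437, -0.218, 0.778, -0.396]
contact_force: [-0.2, 0.2, 0.1]
opening: 0.0742
```

Run:
```python
from h import *
st()
ims={}
for n in C:
    cv2.imwrite(f"pics/{n}15.png",cv2.cvtColor(env.grab_frame(n),cv2.COLOR_RGB2BGR))
    h=cv2.cvtColor(cv2.imread(f"pics/{n}15.png"),cv2.COLOR_BGR2HSV); m=cv2.inRange(h,(18,90,60),(34,255,255))
    B=[bed2w(p) for p in box(-.01,.18,-.045,.045,0,.006)]
    roi=render(n,np.array(B))>.5; m[~roi]=0
    k,l,s,_=cv2.connectedComponentsWithStats(m); i=1+s[1:,4].argmax(); ims[n]=(l==i).astype(float); print(n,s[i])
def T(p):
    B=box(-.075,.075,-.028,.028,-.0015,.0015); Q=R.from_euler('z',p[2]).apply(B)+[p[0],p[1],.0015]
    return bedR().apply(Q)+[BED[0],BED[1],.032]
for ns in (["scene"],["top"],["scene","top"]):
    f=lambda p: sum(np.abs(render(n,T(p))-ims[n]).sum()/ims[n].sum() for n in ns)
    p0=np.array([.077,0,0]); r=minimize(f,p0,method="Nelder-Mead",options=dict(initial_simplex=p0+np.array([[0,0,0],[.01,0,0],[0,.01,0],[0,0,.1]]),maxiter=500)); print(ns,r.x,r.fun)
a=cv2.resize(cv2.imread("pics/scene15.png")[190:310,140:270],(650,600),interpolation=cv2.INTER_CUBIC);cv2.imwrite("pics/z15.png",a)
```

```text
t 19.43 tcp [ 0.4708 -0.0503  0.2499] F [-0.16  0.16  0.15] M [ 0.23 -0.17  0.05] open 0.0742 qpos [-0.078  0.208  1.68  -0.464  1.562  0.634]
 loc [ -51.5012 -252.2262  249.9098]  tool x [-0.3043 -0.425  -0.8525] jaw [ 0.8066 -0.5911  0.0067]
scene [159 245  56  32 999]
top [ 372  188   60   44 1244]
['scene'] [0.0744 0.0002 0.0179] 0.13226952442638715
['top'] [ 0.0749  0.0017 -0.0116] 0.11930836643339009
['scene', 'top'] [0.0747 0.0006 0.0105] 0.2548592221248422
```

View pics/z15.png

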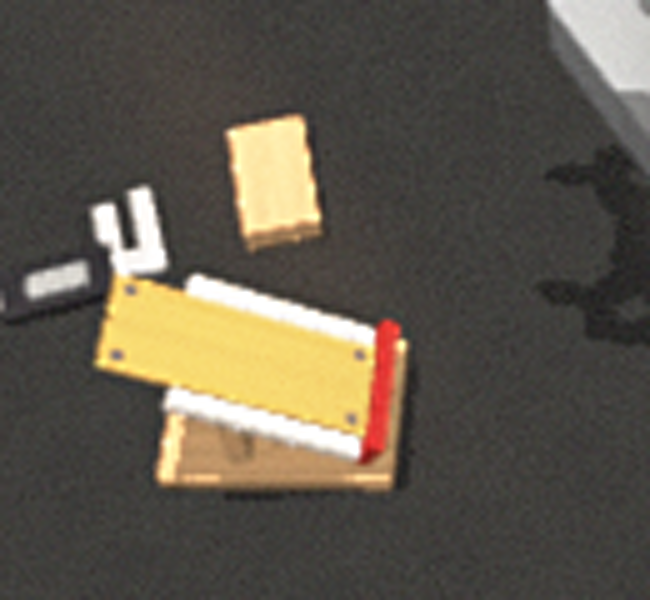

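View pics/top15.png

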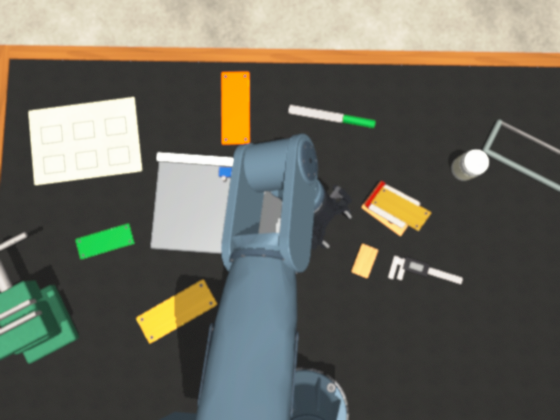

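Run:
```python
from h import *
for t in (3,15):
    h=cv2.cvtColor(cv2.imread(f"pics/scene{t}.png"),cv2.COLOR_BGR2HSV); m=cv2.inRange(h,(100,120,40),(118,255,255)); m[:180]=0;m[:,:270]=0;m[:,360:]=0
    k,l,s,_=cv2.connectedComponentsWithStats(m); print(t,s[1+s[1:,4].argmax()])
st(); print(env.job_done())
```

```text
3 [290 201  55  34 399]
15 [290 201  55  34 406]
t 19.53 tcp [ 0.4735 -0.0542  0.2505] F [0.07 0.43 0.02] M [ 0.21 -0.16  0.01] open 0.0740 qpos [-0.083  0.211  1.675 -0.468  1.559  0.631]
 loc [ -48.5783 -255.9408  250.4517]  tool x [-0.3022 -0.427  -0.8522] jaw [ 0.8063 -0.5915  0.0105]
the job is handed in; nothing more can be done
None
```

I finished every step and handed the job in at about 19.5 s of the 64 s allowed; it returned no verdict.

- **Blue bar:** I swung it about the post until it pressed on the rail, at roughly 10 N. The top camera put it about 0.02 rad off the rail, with its centre near x = 90 mm and y = -50 mm. The scene camera gave 0.086 rad, over the 0.07 limit, but I set that aside because the rail partly hides the bar in that view. The bar's outline in the scene picture was the same just before hand-in.
- **Brass plate overhang:** I slid it without lifting until about 52 mm hung over the edge. I then gripped the overhanging end across its 56 mm width and lifted it, and it stayed level.
- **Brass plate on the stand:** I tilted it with the tool and laid it on the slope. I pushed it lightly against the red lip before releasing it. After release, a fit to both pictures put its centre 74.7 mm up from the lip, 0.6 mm off centre and about 0.01 rad off the slope line.
- **Last checks:** The gripper was about 0.2 m away from the stand and the wrist force read about 0. In the last pictures the file, can, caliper and offcut looked unmoved, but I did not measure them. I also did not measure how flat the plate lies after release; while held, the tool was within 0.1° of the slope.

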